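Change the adapter flange on the run-in stand

ROBOT

A 7-joint arm with a two-finger parallel gripper is mounted at the origin on a cart in front of the work surface, level with it; the furniture and walls round the work are solid. World frame = base frame: x ahead of the robot, y to its left, z up, the work surface at z = 0. Lengths are in mm, angles in degrees, forces in N, time in s.
With the tool pointing down it reaches from about 425 to 875 mm from the base axis. Payload 4.7 kg.
Tool frame: the origin (TCP) lies on the mounting face of the last link; the fingertips stand 173 mm ahead of it and the grasp point (between the pads) lies ahead of it (hold_point_z is the z of the grasp point in the tool frame, in mm); z points along the fingers, y is the line along which they close (so a half turn about z gives the same grasp; the last joint's range is limited). The gripper opens to 85 mm and grips with 20 to 120 N. Pads are 22 mm wide; open, the fingers measure 114 mm over their backs; the gripper's body (76 mm by 85 mm) begins 54 mm behind the grasp point. The pads swing forward as they close: fully open they stand 13 mm farther back than shut.
Start: joints at [-71.213, 18.392, -4.016, 83.108, 1.295, 78.541, -3.26], TCP at [200.654, 618.259, 404.749] pointing down, gripper open.
Joint ranges: [-163.93, 163.93], [-17.29, 119.83], [-79.2, 71.16], [3.27, 140.29], [-89.18, 269.18], [5.43, 117.66], [-154.24, 154.24]. Speed limits (degrees/s): [147.25, 147.25, 180, 180, 180, 180, 180].

INTERFACE

Orientations are given as a 3x3 rotation matrix whose columns are the frame's x, y, z axes.
In Python, from bench import read_state, read_camera, calibration, hand_in, hold_point_z gives the robot as it stands.
- The arm moves only by the tool jog_arm, never from a script. Its argument "plan" is a list of rows, each a list of 5 numbers: the shift along the tool's x, y, z in m, then the turn about the tool's z in degrees, then the closure, from 0 (fully open) to 1 (shut). A call has 1 to 10 rows; each row shifts and turns the commanded pose from where the row before left it, along the tool's axes as they then stand; what a row does not reach is not made up. A row lasts 1/8 s, in which the tool goes at most 62.5 mm and 10.7 degrees, less where a joint would pass 70% of its speed; a pose out of reach is approached as far as the arm can. A call is refused whole if a number of a shift passes 0.0625 or a number of a turn 10.7, either way. A call with a gripper value outside its range is refused whole. The fingers move at their own pace and stop on an object; "grip_force" is the grip in N (left out, the last holds). Time passes only in rows, so rows that do not move let the fingers close. It gives the time, the measured TCP pose, the force, the opening and the grip force at its end, in the units of the state.
- read_state(): the state, without advancing time (a new reading comes with each control period).
- read_camera(name): name is "side" or "top"; returns the picture (480x640x3 uint8, red, green, blue); there is no depth.
- calibration(name): a dict with "K" (3x3 intrinsics, pixels), "R" (3x3) and "t" (3): a world point X has camera coordinates R X + t. Camera axes: x right, y down, z forward; pixel columns grow to the right and rows downward; lengths in mm; the calibration is good to about 2 mm. A picture is of the moment at which its call begins. calibration takes no time and is no camera call.
- hand_in(): hands the job in; it is judged then, once.
The state is a dict: "time_s": time; "q": joint angles; "qvel": joint speeds; "joint_efforts": joint torques, N m; "tcp_pos": TCP position; "tcp_rot": TCP orientation; "force": force on the tool from outside, world axes, zero at the start; "moment": the same for the moment, N m; "grip_width": opening from 0.0 (shut) to 1.0 (fully open); "gripper_force": force on a finger pad.
Only numpy, scipy, OpenCV 4.12 (cv2) and the standard library are available. Lean on these libraries where they do the work, as an engineer would, in place of code of your own. Each camera call takes 0.05 s, during which the arm holds its last target. There are 200 camera calls.

TASK

Change over the run-in stand: pull the bore plug out of its deck and set it aside, lower the T-key fully home on the square stem down the bore, swing the clamp open with it (anticlockwise to the stop) and take the key out again. Find by trying which adapter flange on the mat has holes that drop over the stand's two dowel pins, seat it flat on the deck, and leave the flanges that do not fit lying flat on the mat. Then lower the T-key down the flange's collar onto the stem again and turn the clamp clockwise to its stop, so that both hooks lie over the flange; put the T-key back upright in its holder, close the collar with the bore plug, and do not disturb the other things on the bench.

Things in the scene. Friction and masses are not known exactly. Their poses are not given: they have to be found in the camera images.
- stand_deck (a point): run-in stand, fixed: grey round base, diameter 130, steel deck 96 (x) x 56 (y), its top 52 above the bench; point: middle of the deck's top, z up. Two steel dowel pins, diameter 6.4, tapered tips, stand 14 up from the deck on its x axis, 30 either side of the middle. In the middle a bore of 27 leads down to the stem.
- stand: the same stand, its origin on the bench under the deck's middle. A flange goes on with its x along the deck's x, either way round: the right one drops over the pins until it lies on the deck, a wrong one stops on the pin tips about 14 higher.
- clamp (a joint): angle of the swing clamp, rad: 0 open; starts closed, at 1.1 to 1.3; grows turning clockwise seen from above, stop at 1.3; stays where left (friction 0.08 N m). A crossbar under the deck carries two yellow hooks, tops 70 above the bench, reaching from 66 in to 42 from the axis; at 0 they stand at the deck's +y and -y sides, clear of a flange; past 1.1 they lie 3 over the seated flange.
- stem_top (a point): tip of the clamp's brass square stem, in the bore on the deck's axis, 43 above the bench, 62 below the mouth of a seated flange's collar. The stem is 9 x 9, 12 high, with a tapered tip of 5 more, and turns with the clamp; this point's axes turn with it, x and y square to the stem's faces, z up.
- mat_top (a point): black rubber mat 140 (x) x 390 (y), 3 thick, fixed on the bench; this point is the middle of its top, z up.
- flange_1_mid (a point): adapter flange 1 (two to four of the five are there, one of them fits): aluminium plate 96 (x) x 56 (y) x 8, on its middle a square collar 36 wide with a blue lip 40 wide, 4 high on top; 53 high in all, 0.2 to 0.33 kg; bore 27 right through; two 8.4 holes on the x axis, 25.5, 30, 34.5 or 39 either side of the middle (all differ; unmarked). Point: its centre, 26.5 above the underside, z up. Grip the collar under the lip, 40 above the underside.
- flange_2_mid (a point): adapter flange 2 (two to four of the five are there, one of them fits): aluminium plate 96 (x) x 56 (y) x 8, on its middle a square collar 36 wide with a blue lip 40 wide, 4 high on top; 53 high in all, 0.2 to 0.33 kg; bore 27 right through; two 8.4 holes on the x axis, 25.5, 30, 34.5 or 39 either side of the middle (all differ; unmarked). Point: its centre, 26.5 above the underside, z up. Grip the collar under the lip, 40 above the underside.
- flange_3_mid (a point): adapter flange 3 (two to four of the five are there, one of them fits): aluminium plate 96 (x) x 56 (y) x 8, on its middle a square collar 36 wide with a blue lip 40 wide, 4 high on top; 53 high in all, 0.2 to 0.33 kg; bore 27 right through; two 8.4 holes on the x axis, 25.5, 30, 34.5 or 39 either side of the middle (all differ; unmarked). Point: its centre, 26.5 above the underside, z up. Grip the collar under the lip, 40 above the underside.
- flange_4_mid (a point): adapter flange 4 (two to four of the five are there, one of them fits): aluminium plate 96 (x) x 56 (y) x 8, on its middle a square collar 36 wide with a blue lip 40 wide, 4 high on top; 53 high in all, 0.2 to 0.33 kg; bore 27 right through; two 8.4 holes on the x axis, 25.5, 30, 34.5 or 39 either side of the middle (all differ; unmarked). Point: its centre, 26.5 above the underside, z up. Grip the collar under the lip, 40 above the underside.
- flange_5_mid (a point): adapter flange 5 (two to four of the five are there, one of them fits): aluminium plate 96 (x) x 56 (y) x 8, on its middle a square collar 36 wide with a blue lip 40 wide, 4 high on top; 53 high in all, 0.2 to 0.33 kg; bore 27 right through; two 8.4 holes on the x axis, 25.5, 30, 34.5 or 39 either side of the middle (all differ; unmarked). Point: its centre, 26.5 above the underside, z up. Grip the collar under the lip, 40 above the underside.
- tkey_bar (a point): T-key, 142 long, upright in its holder, 0.13 to 0.21 kg: red T-bar 72 (x) x 13 (y) x 15 under a cap 76 x 20 x 5. Point: middle of the bar, on the shaft's axis, 130 above the lower end, z up. Grip across the 13, over the shaft. Fully home on the stem this point is 104 above the deck; resting unaligned on the stem's tip, about 10 or more higher.
- tkey: the T-key's lower end (origin at its middle, axes as the bar's): a square socket, 15.8 outside, 10.6 inside, 28 deep, faces square to the bar; goes over the stem with the bar along or across the stem's faces within about 8 degrees; about 11 degrees of play in turning. Shaft diameter 13, with a stop collar of diameter 20, 46 to 56 above the lower end.
- plug_mid (a point): bore plug, 62 high, 0.08 to 0.13 kg: black foot of diameter 23, 7 high, under a black cover disc of diameter 44, 5 thick; on it an orange handle of diameter 17 with a head of diameter 24, 6 high. Point: on its axis, 31 above the foot's end, z up. Starts in the deck's bore, disc on the deck. Grip the handle about 46 above the foot's end. Closing the collar, its disc lies on the blue lip.
- holder_mouth (a point): T-key holder, fixed: dark steel foot 50 x 50 x 8, on it a block 36 x 36 with a bore 25 wide, 50 deep; this point is the middle of the bore's mouth, 58 above the bench. With the key in it the middle of the bar is 80 above this point.
- pliers: pliers with red handles, 59 x 174 x 10, lying flat; origin under the middle; leave alone
- cleaner: black tub of brass wool, diameter 58, 29 high; origin under the middle; leave alone
- bracket: bent steel bracket, 24 x 60 x 30; origin under the middle; leave alone
- spool: wire spool, diameter 48, 45 high; origin under the middle; leave alone

How it is judged:
By the outcome, as a careful person would: the job done as asked, in the order asked, and still so for the second after the job is handed in, with the robot touching nothing.
Of flange_2, flange_5 only 1 to 1 are there at a start; the rules pass over those that are not, and their reading is None.
Of flange_1, flange_3, flange_4 only 1 to 3 are there at a start; the rules pass over those that are not, and their reading is None.
At some moment in a run one of flange_1, flange_2, flange_3, flange_4, flange_5 may be knocked a few centimetres aside while the robot is not near it.
Once in a run the grip may slacken for a moment while it holds something.
It also fails if it takes over 210 s, if anything falls off the work surface, if the arm or the gripper's body presses on something with over 40 N, if the wrist force passes 120 N, or if a joint passes its speed limit or range.

## Working session

There is one attempt and no reset: what is moved stays moved. The work goes in short steps, Python scripts to look and compute and a tool call to move; the robot and the scene stay as the last step left them, time stands still between calls to the robot, and variables do not carry over. Pictures are saved under pics/ and viewed, at most 17 in all, crops included, and the job is handed in when it is done.

Besides the shell and the picture viewer there is one more tool, called by a JSON object that holds its "method" and its "body", one argument or row to a line. jog_arm: Moves the arm, as the interface text tells. Its arguments: {"type":"object","properties":{"plan":{"type":"array","items":{"type":"array","items":{"type":"number"}}},"grip_force":{"type":"number"}},"required":["plan"]}

```bash
mkdir -p pics; ls
python3 - <<'E'
from bench import *
import cv2,json
print(read_state()); print(hold_point_z if not callable(hold_point_z) else hold_point_z())
for n in("side","top"):
    c=calibration(n);print(n,c); cv2.imwrite(f"pics/{n}0.png",read_camera(n)[:,:,::-1])
E
```

```text
pics
{'time_s': 0.0, 'q': array([-71.21290449,  18.43817192,  -4.01372925,  83.17558421,
         1.29482763,  78.54019728,  -3.26006871]), 'qvel': array([ 0.09997713, -0.08091767,  0.06244792,  0.04824532, -0.06943199,
       -0.01254301,  0.15637043]), 'joint_efforts': array([-6.14636829e-04, -4.93575704e+01, -3.82506950e-01, -3.14327753e+01,
        1.31634987e-02,  1.13559465e-02, -3.28449886e-06]), 'tcp_pos': array([200.6196886 , 618.04441717, 403.62701887]), 'tcp_rot': array([[-9.51168962e-01,  3.08670329e-01, -4.83163382e-04],
       [ 3.08670688e-01,  9.51167192e-01, -1.83827690e-03],
       [-1.07852376e-04, -1.89765030e-03, -9.99998194e-01]]), 'force': array([-0.07896932, -0.05436748,  0.92924682]), 'moment': array([ 0.00986075, -0.0182796 , -0.01257295]), 'gripper_force': 0.0, 'grip_width': 0.9975732085441937}
154.70000000000002
side {'K': array([[562.33789184,   0.        , 326.68168248],
       [  0.        , 562.33789184, 236.86976168],
       [  0.        ,   0.        ,   1.        ]]), 'R': array([[ 0.99994194,  0.0093659 ,  0.00532959],
       [ 0.01000192, -0.62257089, -0.78249949],
       [-0.00401076,  0.78250736, -0.62262842]]), 't': array([-540.60027988,  -73.84198219, 1363.99202684])}
top {'K': array([[458.82123912,   0.        , 317.98264433],
       [  0.        , 458.82123912, 243.50610143],
       [  0.        ,   0.        ,   1.        ]]), 'R': array([[ 0.02140586, -0.99975895, -0.0048809 ],
       [-0.99214671, -0.0206406 , -0.12336481],
       [ 0.12323433,  0.0074833 , -0.99234938]]), 't': array([-233.55041201,  574.43396542, 1001.92006794])}
```

View pics/side0.png

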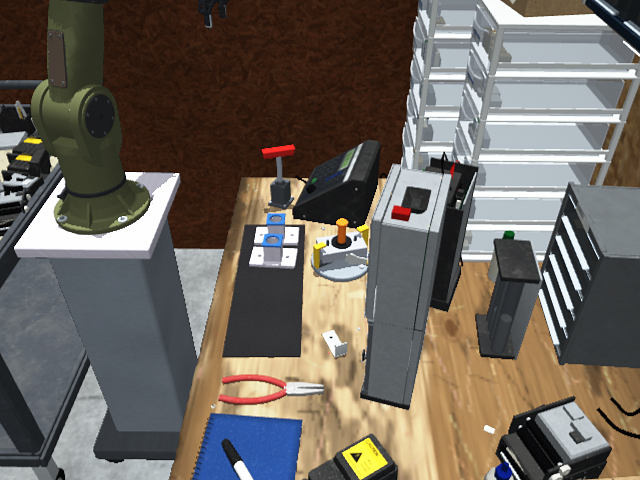

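View pics/top0.png

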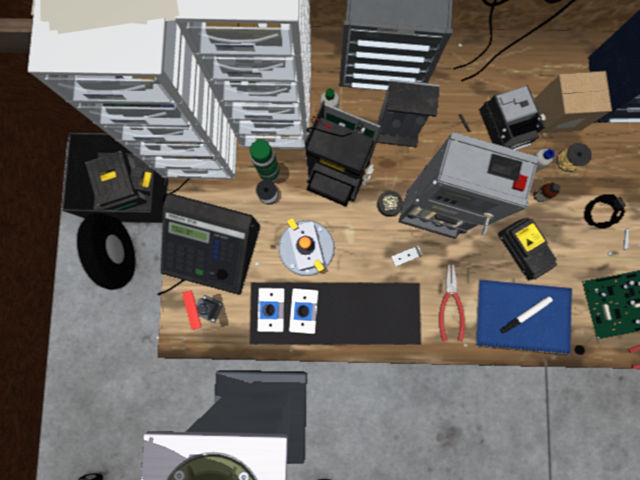

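```bash
cat > h.py <<'E'
import numpy as np,cv2
from bench import *
def ray(n,u,v):
    c=calibration(n);R,t=np.array(c["R"]),np.array(c["t"])
    return -R.T@t, R.T@np.linalg.inv(c["K"])@[u,v,1]
def plane(n,u,v,z):
    o,d=ray(n,u,v);return (o+d*(z-o[2])/d[2])
def tri(a,b):
    (o1,d1),(o2,d2)=ray("top",*a),ray("side",*b)
    s=np.linalg.lstsq(np.c_[d1,-d2],o2-o1,rcond=None)[0]
    p,q=o1+d1*s[0],o2+d2*s[1];return (p+q)/2,np.linalg.norm(p-q)
def proj(n,X):
    c=calibration(n);p=np.array(c["K"])@(np.array(c["R"])@X+c["t"]);return p[:2]/p[2]
H={"red":((0,8),170,120),"orange":((9,17),170,140),"yellow":((20,32),150,120),"blue":((100,118),110,90)}
def blobs(n,img,col,box,amin=15):
    (lo,hi),s,v=H[col];x0,y0,x1,y1=box
    hsv=cv2.cvtColor(img,cv2.COLOR_RGB2HSV)
    m=cv2.inRange(hsv,(lo,s,v),(hi,255,255));k=np.zeros_like(m);k[y0:y1,x0:x1]=m[y0:y1,x0:x1]
    cs=cv2.findContours(k,cv2.RETR_EXTERNAL,cv2.CHAIN_APPROX_NONE)[0]
    return [c for c in cs if cv2.contourArea(c)>=amin]
def rect(n,c,z):
    "min-area rect of contour cast on plane z: centre,(w,h),angle"
    P=np.array([plane(n,u,v,z)[:2] for u,v in c[:,0]],np.float32)
    return cv2.minAreaRect(P)
E
python3 - <<'E'
from h import *
np.set_printoptions(precision=1,suppress=True)
t=read_camera("top");s=read_camera("side")
T=(150,215,430,350);S=(225,130,372,360)
for col,z in(("red",150.5),("orange",107),("yellow",70),("blue",56)):
    for n,i,b in(("top",t,T),("side",s,S)):
        for c in blobs(n,i,col,b,8): print(col,n,c[:,0].min(0),c[:,0].max(0),rect(n,c,z))
a=cv2.resize(t[220:350,150:350],None,fx=4,fy=4,interpolation=cv2.INTER_CUBIC)
cv2.imwrite("pics/t1.png",a[:,:,::-1])
b=cv2.resize(s[130:290,225:385],None,fx=3.7,fy=3.7,interpolation=cv2.INTER_CUBIC)
cv2.imwrite("pics/s1.png",b[:,:,::-1])
E
```

```text
red top [183 291] [200 328] ((428.5369567871094, 24.90533447265625), (74.79925537109375, 19.22119903564453), 18.520763397216797)
red side [261 144] [294 157] ((431.0366516113281, 13.786710739135742), (76.7230453491211, 43.83832550048828), 17.731637954711914)
orange top [299 237] [310 248] ((572.90771484375, -193.5098876953125), (22.473209381103516, 22.357666015625), 46.14668655395508)
orange side [337 223] [347 242] ((569.5905151367188, -228.66879272460938), (62.95859909057617, 19.705326080322266), 83.1998519897461)
yellow top [315 261] [323 271] ((526.1918334960938, -224.01519775390625), (23.465503692626953, 13.026243209838867), 38.07578659057617)
yellow top [288 219] [296 228] ((617.5078125, -163.45028686523438), (23.538043975830078, 13.628877639770508), 37.948734283447266)
yellow side [313 243] [325 267] ((521.6725463867188, -253.67385864257812), (74.91671752929688, 23.777034759521484), 78.72322845458984)
yellow side [357 224] [368 245] ((616.433349609375, -187.52542114257812), (70.33057403564453, 23.24919319152832), 87.24540710449219)
yellow side [337 219] [346 224] ((573.3794555664062, -144.42266845703125), (19.3902587890625, 17.821298599243164), 0.9390451908111572)
blue top [294 302] [312 320] ((428.158447265625, -191.68505859375), (37.746986389160156, 37.151119232177734), 86.5367431640625)
blue top [260 301] [277 318] ((429.74945068359375, -116.9475326538086), (36.626529693603516, 37.46037673950195), 1.2374558448791504)
blue side [261 233] [282 247] ((428.30877685546875, -192.14825439453125), (44.42328643798828, 40.60169982910156), 84.90386199951172)
blue side [266 214] [284 224] ((428.90679931640625, -118.89508056640625), (39.5769157409668, 36.725215911865234), 0.954163670539856)
```

View pics/t1.png

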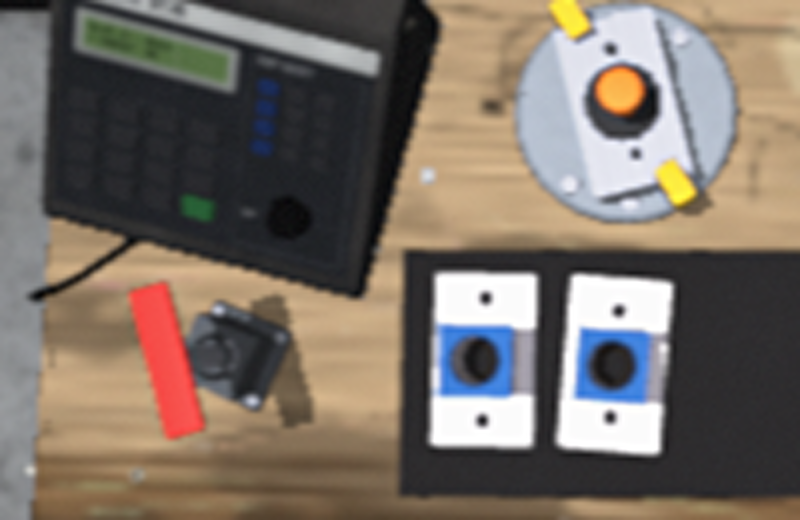

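View pics/s1.png

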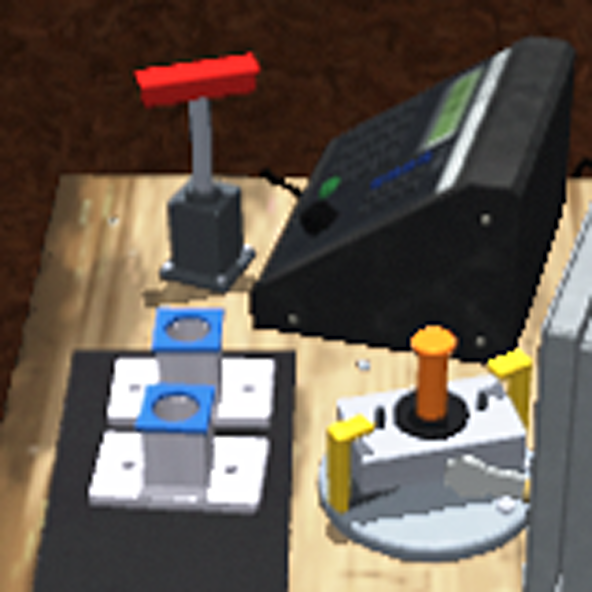

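```bash
cat >> h.py <<'E'
def go(x,y,z,psi=None):
    "print turn (deg) then shift (m) in the turned tool frame taking grasp point to x,y,z and tool y to heading psi"
    s=read_state();R=s["tcp_rot"];p=s["tcp_pos"]+R[:,2]*hold_point_z
    a=np.degrees(np.arctan2(R[1,1],R[0,1]));psi=a if psi is None else psi
    d=(a-psi+180)%360-180;b=np.radians(psi)
    X=np.array([np.cos(b+np.pi/2),np.sin(b+np.pi/2)]);Y=np.array([np.cos(b),np.sin(b)])
    e=np.array([x,y,z])-p
    print("t%.2f grasp %s psi %.1f q7 %.0f | turn %.1f then shift x %.4f y %.4f z %.4f | w %.3f F %s M %s"%(s["time_s"],p.round(1),a,s["q"][6],d,X@e[:2]/1e3,Y@e[:2]/1e3,-e[2]/1e3,s["grip_width"],s["force"].round(1),s["moment"].round(2)))
E
python3 - <<'E'
from h import *
np.set_printoptions(precision=1,suppress=True)
f=lambda u,v:(u/4+150-.4,v/4+220-.4)
for nm,pts,z in(("pins",[(610,48),(636,153)],66),("deck corners",[(555,20),(655,8),(597,200),(695,180)],52),("A holes",[(486,298),(482,420)],11),("B holes",[(619,310),(610,417)],11),("holder mouth",[(214,355)],58),("Aplate",[(435,272),(538,272),(429,447),(533,449)],11),("Bplate",[(570,275),(673,281),(557,446),(661,455)],11),("consolecorner",[(360,295),(437,20)],20)):
    P=np.array([plane("top",*f(*p),z) for p in pts]);d=P[0]-P[-1]
    print(nm,P.round(1).tolist(),P.mean(0),"d",np.hypot(*d[:2]),"ang",np.degrees(np.arctan2(d[1],d[0])))
# holder mouth from side crop
g=lambda u,v:(u/3.7+225-.4,v/3.7+130-.4)
print(plane("side",*g(202,190),58), tri(f(620,90),g(434,341)), tri((193,309),g(197,72)))
go(572.5,-193.5,250,-56.4)
E
```

```text
pins [[601.0, -186.1, 66.0], [543.4, -201.8, 66.0]] [ 572.2 -194.    66. ] d 59.73080158062059 ang 15.219946677398504
deck corners [[618.3, -154.4, 52.0], [626.3, -210.1, 52.0], [518.2, -180.5, 52.0], [530.4, -234.4, 52.0]] [ 573.3 -194.8   52. ] d 118.84737388590969 ang 42.29895987642133
A holes [[463.6, -116.7, 11.0], [395.0, -116.8, 11.0]] [ 429.3 -116.7   11. ] d 68.65904889360912 ang 0.05863601107061163
B holes [[458.5, -192.8, 11.0], [398.2, -189.2, 11.0]] [ 428.3 -191.    11. ] d 60.34542401559984 ang -3.405929507842499
holder mouth [[429.2, 25.1, 58.0]] [429.2  25.1  58. ] d 0.0 ang 0.0
Aplate [[477.8, -87.0, 11.0], [479.0, -145.9, 11.0], [379.3, -87.3, 11.0], [379.5, -146.1, 11.0]] [ 428.9 -116.6   11. ] d 114.72341358521915 ang 31.01187709332436
Bplate [[477.7, -164.3, 11.0], [475.6, -223.2, 11.0], [381.4, -159.6, 11.0], [377.7, -218.5, 11.0]] [ 428.1 -191.4   11. ] d 113.78019542169214 ang 28.46879068866661
consolecorner [[463.7, -46.3, 20.0], [622.2, -84.0, 20.0]] [542.9 -65.1  20. ] d 162.9088618534986 ang 166.61142615295256
[426.  31.  58.] (array([ 572.8, -193.7,  106.3]), np.float64(0.06126709533726765)) (array([428.8,  21.5, 150.5]), np.float64(1.533286668012058))
t0.20 grasp [200.6 618.  249.3] psi 72.0 q7 -3 | turn 128.4 then shift x -0.1393 y 0.8817 z -0.0007 | w 0.997 F [-0.4  0.3 -1.1] M [ 0.  -0.1 -0. ]
```

{"method": "jog_arm", "body": {
  "plan": [
    [-0.038,-0.021,0,0,0],
    [-0.038,-0.021,0,0,0],
    [-0.038,-0.021,0,0,0],
    [-0.038,-0.021,0,0,0],
    [-0.038,-0.021,0,0,0],
    [-0.038,-0.021,0,0,0],
    [-0.038,-0.021,0,0,0],
    [-0.038,-0.021,0,0,0],
    [-0.038,-0.021,0,0,0],
    [-0.038,-0.021,0,0,0]
  ],
  "grip_force": 60
}}

```text
time_s: 1.45
tcp_pos: [498.0, 300.1, 404.7]
tcp_rot: [[-0.951, 0.309, -0.0], [0.309, 0.951, 0.0], [0.0, 0.0, -1.0]]
force: [1.0, 1.0, 0.2]
grip_width: 1.002
gripper_force: 0.0
```

{"method": "jog_arm", "body": {
  "plan": [
    [0,0,0,10.6,0.3],
    [0,0,0,10.6,0.3],
    [0,0,0,10.6,0.3],
    [0,0,0,10.6,0.3],
    [0,0,0,10.6,0.3],
    [0,0,0,10.6,0.3],
    [0,0,0,10.6,0.3],
    [0,0,0,10.6,0.3],
    [0,0,0,10.6,0.3],
    [0,0,0,10.6,0.3]
  ]
}}

```text
time_s: 2.7
tcp_pos: [497.2, 301.2, 404.5]
tcp_rot: [[0.564, 0.826, -0.0], [0.826, -0.564, -0.0], [-0.0, -0.0, -1.0]]
force: [-0.0, -0.0, 0.7]
grip_width: 0.7
gripper_force: 0.0
```

```bash
python3 -c "
from h import *
go(572.6,-193.7,200,-56.4)"
```

```text
t2.70 grasp [497.1 301.2 249.8] psi -34.3 q7 -65 | turn 22.1 then shift x -0.2110 y 0.4540 z 0.0498 | w 0.700 F [-0.  -0.   0.7] M [ 0.01 -0.02  0.02]
```

{"method": "jog_arm", "body": {
  "plan": [
    [0,0,0,10.7,0.3],
    [0,0,0,10.7,0.3],
    [0,0,0,0.7,0.3],
    [-0.026,0.056,0,0,0.3],
    [-0.026,0.056,0,0,0.3],
    [-0.026,0.056,0,0,0.3],
    [-0.026,0.056,0,0,0.3],
    [-0.026,0.056,0,0,0.3],
    [-0.026,0.056,0,0,0.3],
    [-0.026,0.056,0,0,0.3]
  ]
}}

```text
time_s: 3.95
tcp_pos: [565.0, -127.4, 405.0]
tcp_rot: [[0.827, 0.562, 0.001], [0.562, -0.827, 0.001], [0.001, -0.0, -1.0]]
force: [1.3, 0.1, 0.1]
grip_width: 0.7
gripper_force: 0.0
```

{"method": "jog_arm", "body": {
  "plan": [
    [-0.029,0.062,0,0,0.3],
    [0,0,0.03,0,0.3],
    [0,0,0,0,0.3]
  ]
}}

```text
time_s: 4.32
tcp_pos: [573.9, -187.4, 372.5]
tcp_rot: [[0.829, 0.559, -0.005], [0.559, -0.829, 0.001], [-0.003, -0.004, -1.0]]
force: [0.3, 1.2, -0.5]
grip_width: 0.7
gripper_force: 0.0
```

```bash
python3 -c "
from h import *
go(572.6,-193.7,91,-56.4)"
```

```text
t4.33 grasp [ 573.1 -187.2  217.8] psi -56.0 q7 -31 | turn 0.4 then shift x -0.0040 y 0.0051 z 0.1268 | w 0.700 F [ 0.3  1.2 -0.5] M [0.05 0.05 0.02]
```

{"method": "jog_arm", "body": {
  "plan": [
    [-0.004,0.005,0.03,0.4,0.3],
    [0,0,0.04,0,0.3],
    [0,0,0.04,0,0.3],
    [0,0,0.016,0,0.3],
    [0,0,0,0,0.3]
  ]
}}

```text
time_s: 4.95
tcp_pos: [574.4, -192.8, 248.8]
tcp_rot: [[0.832, 0.554, -0.001], [0.554, -0.832, 0.0], [-0.0, -0.001, -1.0]]
force: [-0.3, -0.2, -0.1]
grip_width: 0.699
gripper_force: 0.0
```

```bash
python3 -c "
from h import *
go(572.6,-193.7,91,-56.4)"
```

```text
t4.95 grasp [ 574.3 -192.8   94.1] psi -56.3 q7 -27 | turn 0.1 then shift x -0.0019 y -0.0002 z 0.0031 | w 0.699 F [-0.3 -0.2 -0.1] M [0.04 0.03 0.01]
```

{"method": "jog_arm", "body": {
  "plan": [
    [-0.002,0,0.003,0,0.3],
    [0,0,0,0,1],
    [0,0,0,0,1],
    [0,0,0,0,1],
    [0,0,0,0,1],
    [0,0,-0.01,0,1],
    [0,0,-0.02,0,1],
    [0,0,-0.04,0,1],
    [0,0,-0.04,0,1],
    [0,0,0,0,1]
  ]
}}

```text
time_s: 6.2
tcp_pos: [573.4, -195.9, 360.6]
tcp_rot: [[0.834, 0.552, 0.008], [0.552, -0.834, -0.001], [0.006, 0.005, -1.0]]
force: [0.3, -0.2, -1.0]
grip_width: 0.247
gripper_force: 58.6
```

```bash
python3 -c "
from h import *
go(430,-350,140)
t=read_camera('top');s=read_camera('side')
a=cv2.resize(t[215:345,230:430],None,fx=4,fy=4,interpolation=cv2.INTER_CUBIC)
b=cv2.resize(s[180:300,270:420],None,fx=4,fy=4,interpolation=cv2.INTER_CUBIC)
cv2.imwrite('pics/m2.png',np.hstack([a[:480,:400],b[:480,:400]])[:,:,::-1])"
```

```text
t6.20 grasp [ 574.6 -196.2  205.9] psi -56.5 q7 -30 | turn 0.0 then shift x -0.2055 y 0.0485 z 0.0659 | w 0.247 F [ 0.3 -0.2 -1. ] M [-0.01  0.02 -0.04]
```

View pics/m2.png

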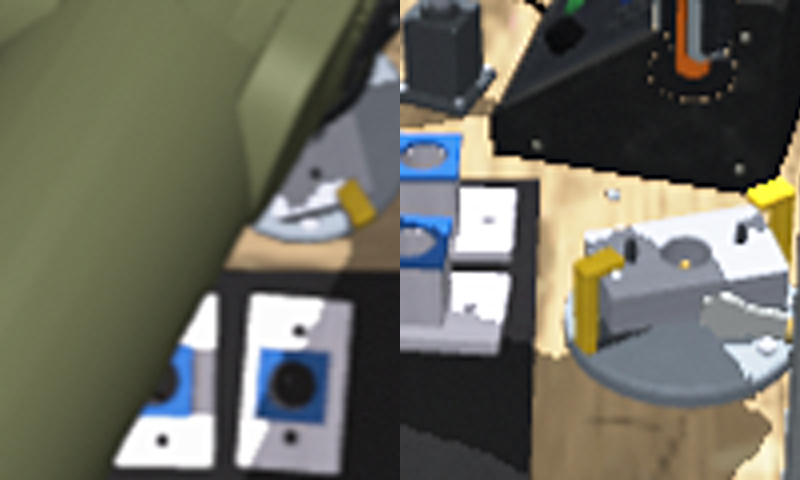

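{"method": "jog_arm", "body": {
  "plan": [
    [-0.041,0.0097,0,0,1],
    [-0.041,0.0097,0,0,1],
    [-0.041,0.0097,0,0,1],
    [-0.041,0.0097,0,0,1],
    [-0.041,0.0097,0,0,1],
    [0,0,0.05,0,1],
    [0,0,0.05,0,1],
    [0,0,0.03,0,1],
    [0,0,0,0,1],
    [0,0,0,0,1]
  ]
}}

```text
time_s: 7.55
tcp_pos: [428.5, -348.8, 226.4]
tcp_rot: [[0.834, 0.552, 0.0], [0.552, -0.834, -0.001], [-0.0, 0.001, -1.0]]
force: [1.3, -0.7, -1.0]
grip_width: 0.257
gripper_force: 58.7
```

```bash
python3 -c "
from h import *
go(430,-350,50)
t=read_camera('top');s=read_camera('side')
p=proj('side',[430,-350,60]).astype(int);print(p)
b=cv2.resize(s[p[1]-60:p[1]+40,p[0]-60:p[0]+60],None,fx=5,fy=5,interpolation=cv2.INTER_CUBIC)
cv2.imwrite('pics/m3.png',b[:,:,::-1])"
```

```text
t7.55 grasp [ 428.6 -348.9   71.7] psi -56.5 q7 -6 | turn 0.0 then shift x 0.0006 y 0.0017 z 0.0217 | w 0.257 F [ 1.3 -0.7 -1. ] M [-0.03 -0.04  0.01]
[265 291]
```

View pics/m3.png

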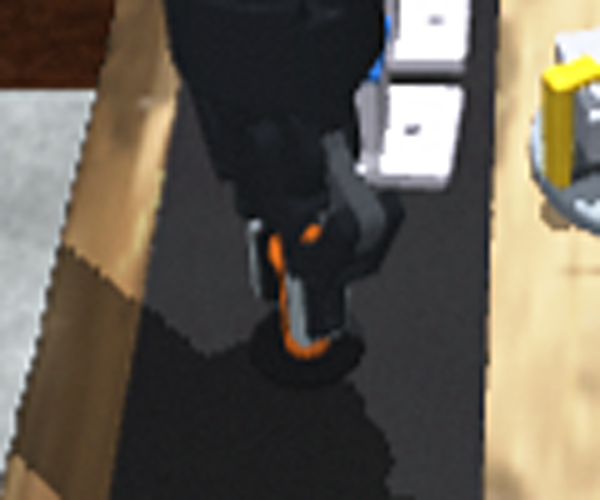

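{"method": "jog_arm", "body": {
  "plan": [
    [0,0,0.008,0,1],
    [0,0,0.006,0,1],
    [0,0,0.004,0,1],
    [0,0,0,0,1],
    [0,0,0,0,1]
  ]
}}

```text
time_s: 8.28
tcp_pos: [428.4, -348.6, 207.8]
tcp_rot: [[0.834, 0.552, 0.0], [0.552, -0.834, -0.0], [0.0, 0.0, -1.0]]
force: [-0.6, -0.4, -0.8]
grip_width: 0.247
gripper_force: 58.7
```

```bash
python3 -c "
from h import *
go(430,-350,50)"
```

```text
t8.28 grasp [ 428.4 -348.6   53.1] psi -56.5 q7 -5 | turn 0.0 then shift x 0.0006 y 0.0021 z 0.0031 | w 0.247 F [-0.6 -0.4 -0.8] M [ 0.02 -0.04 -0.03]
```

{"method": "jog_arm", "body": {
  "plan": [
    [0,0,0.002,0,1],
    [0,0,0.001,0,1],
    [0,0,0,0,1],
    [0,0,0,0,1]
  ]
}}

```text
time_s: 8.78
tcp_pos: [428.3, -348.5, 204.7]
tcp_rot: [[0.834, 0.552, 0.0], [0.552, -0.834, 0.0], [0.0, -0.0, -1.0]]
force: [0.8, 0.0, -0.6]
grip_width: 0.249
gripper_force: 58.8
```

{"method": "jog_arm", "body": {
  "plan": [
    [0,0,0.001,0,1],
    [0,0,0,0,1],
    [0,0,0,0,1]
  ]
}}

```text
time_s: 9.15
tcp_pos: [428.6, -348.7, 204.6]
tcp_rot: [[0.834, 0.552, 0.001], [0.552, -0.834, 0.0], [0.001, 0.0, -1.0]]
force: [-1.1, 0.6, 6.5]
grip_width: 0.249
gripper_force: 59.0
```

{"method": "jog_arm", "body": {
  "plan": [
    [0,0,0,0,0.6],
    [0,0,0,0,0.4],
    [0,0,-0.03,0,0.4],
    [0,0,-0.05,0,0.4],
    [0,0,-0.055,0,0.4],
    [0,0,-0.055,0,0.4],
    [0,0,0,0,0.4]
  ]
}}

```text
time_s: 10.02
tcp_pos: [429.0, -349.9, 398.1]
tcp_rot: [[0.834, 0.552, 0.008], [0.552, -0.834, -0.003], [0.005, 0.007, -1.0]]
force: [0.1, -0.0, -0.5]
grip_width: 0.598
gripper_force: 0.0
```

```bash
python3 -c "
from h import *
go(428.5,24.9,240,-72)
t=read_camera('top');
for c in blobs('top',t,'orange',(300,215,460,350),8): print(rect('top',c,65))
for c in blobs('top',t,'blue',(240,215,460,350),8): print(rect('top',c,56))
"
```

```text
t10.03 grasp [ 430.2 -350.4  243.4] psi -56.5 q7 -14 | turn 15.5 then shift x 0.1143 y -0.3575 z 0.0034 | w 0.598 F [ 0.1 -0.  -0.5] M [-0.   -0.02  0.02]
((430.4834899902344, -342.1256408691406), (19.2951602935791, 15.076101303100586), 0.4412047564983368)
((428.158447265625, -191.68505859375), (37.746986389160156, 37.151119232177734), 86.5367431640625)
((429.74945068359375, -116.9475326538086), (36.626529693603516, 37.46037673950195), 1.2374558448791504)
```

{"method": "jog_arm", "body": {
  "plan": [
    [0,0,0,10.5,0.4],
    [0,0,0,5,0.4],
    [0.0145,-0.0447,0,0,0.4],
    [0.0145,-0.0447,0,0,0.4],
    [0.0145,-0.0447,0,0,0.4],
    [0.0145,-0.0447,0,0,0.4],
    [0.0145,-0.0447,0,0,0.4],
    [0.0145,-0.0447,0,0,0.4],
    [0.0145,-0.0447,0,0,0.4],
    [0.0145,-0.0447,0,0,0.4]
  ]
}}

```text
time_s: 11.32
tcp_pos: [427.2, 29.0, 391.9]
tcp_rot: [[0.951, 0.31, -0.003], [0.31, -0.951, -0.001], [-0.003, -0.0, -1.0]]
force: [1.9, -0.1, -0.3]
grip_width: 0.601
gripper_force: 0.0
```

```bash
python3 -c "
from h import *
go(428.5,24.9,138,-72)
t=read_camera('top');
for c in blobs('top',t,'orange',(300,215,460,350),8): print(rect('top',c,65))
"
```

```text
t11.32 grasp [426.8  28.9 237.2] psi -72.0 q7 -84 | turn 0.0 then shift x 0.0004 y 0.0044 z 0.0992 | w 0.601 F [ 1.9 -0.1 -0.3] M [-0.01 -0.02  0.03]
((428.4587707519531, -347.5105895996094), (22.76214599609375, 24.150182723999023), 27.424327850341797)
```

{"method": "jog_arm", "body": {
  "plan": [
    [0,0.004,0.02,0,0.4],
    [0,0,0.04,0,0.4],
    [0,0,0.037,0,0.4],
    [0,0,0,0,0.4],
    [0,0,0,0,0.4]
  ]
}}

```text
time_s: 12.0
tcp_pos: [429.5, 23.6, 297.2]
tcp_rot: [[0.951, 0.309, 0.0], [0.309, -0.951, -0.0], [0.0, 0.0, -1.0]]
force: [0.9, 0.2, -0.3]
grip_width: 0.601
gripper_force: 0.0
```

```bash
python3 -c "
from h import *
go(428.5,24.9,138,-72)
"
```

```text
t12.00 grasp [429.5  23.6 142.5] psi -72.0 q7 -81 | turn 0.0 then shift x -0.0005 y -0.0016 z 0.0045 | w 0.601 F [ 0.9  0.2 -0.3] M [0.04 0.   0.  ]
```

{"method": "jog_arm", "body": {
  "plan": [
    [0,-0.001,0.0045,0,0.4],
    [0,0,0,0,1],
    [0,0,0,0,1],
    [0,0,0,0,1],
    [0,0,0,0,1],
    [0,0,0,0,1],
    [0,0,-0.01,0,1],
    [0,0,-0.03,0,1]
  ],
  "grip_force": 90
}}

```text
time_s: 13.0
tcp_pos: [427.9, 24.4, 331.1]
tcp_rot: [[0.951, 0.309, -0.004], [0.309, -0.951, -0.002], [-0.004, 0.0, -1.0]]
force: [-0.4, -0.1, -1.8]
grip_width: 0.213
gripper_force: 70.1
```

{"method": "jog_arm", "body": {
  "plan": [
    [0,0,-0.04,0,1],
    [0,0,-0.04,0,1],
    [0,0,-0.02,0,1],
    [0,0,0,0,1]
  ]
}}

```text
time_s: 13.5
tcp_pos: [429.1, 24.5, 433.4]
tcp_rot: [[0.951, 0.309, 0.002], [0.309, -0.951, 0.001], [0.003, -0.0, -1.0]]
force: [-0.2, 0.7, -1.7]
grip_width: 0.209
gripper_force: 87.7
```

```bash
python3 -c "
from h import *
go(428,-193,270,-56.4)
t=read_camera('top');s=read_camera('side')
for c in blobs('side',s,'red',(225,80,380,240),8): print(c[:,0].min(0),c[:,0].max(0),rect('side',c,280))
p=proj('side',[428,25,210]).astype(int);print(p)
b=cv2.resize(s[max(0,p[1]-70):p[1]+80,p[0]-60:p[0]+60],None,fx=3.9,fy=3.9,interpolation=cv2.INTER_CUBIC)
cv2.imwrite('pics/m4.png',b[:,:,::-1])
"
```

```text
t13.50 grasp [429.5  24.6 278.7] psi -72.0 q7 -84 | turn -15.6 then shift x -0.1217 y 0.1804 z 0.0087 | w 0.209 F [-0.2  0.7 -1.7] M [ 0.03  0.04 -0.  ]
[257  91] [270 101] ((403.4465026855469, 20.80912208557129), (28.101144790649414, 50.77016830444336), 5.045053482055664)
[282  88] [292  98] ((452.7167053222656, 37.084373474121094), (21.687414169311523, 51.224151611328125), 1.2328814268112183)
[276 124]
```

View pics/m4.png

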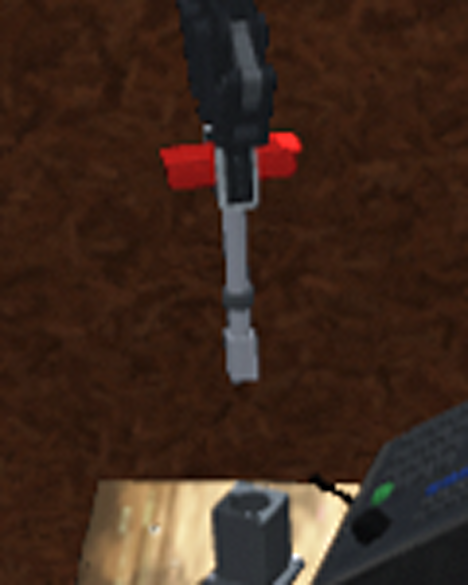

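```bash
python3 -c "
from h import *
for z in (278.7,269,148.7): print(z,proj('side',[429.5,24.6,z]))
# tip measured (278.0,151.0); mid shaft at (232,205)->
print(232/3.9+216,205/3.9+54)
"
```

```text
278.7 [275.75000601  95.84497069]
269 [275.97943196 100.06232314]
148.7 [278.64610588 149.08164339]
275.4871794871795 106.56410256410257
```

{"method": "jog_arm", "body": {
  "plan": [
    [0,0,0,-7.8,1],
    [0,0,0,-7.8,1],
    [-0.0243,0.0361,0,0,1],
    [-0.0243,0.0361,0,0,1],
    [-0.0243,0.0361,0,0,1],
    [-0.0243,0.0361,0,0,1],
    [-0.0243,0.0361,0,0,1],
    [0.03,0.02,0,0,1],
    [0.03,0.02,0,0,1],
    [0.03,0.02,0,0,1]
  ]
}}

```text
time_s: 14.85
tcp_pos: [536.6, -192.9, 430.5]
tcp_rot: [[0.833, 0.554, -0.003], [0.554, -0.833, 0.0], [-0.002, -0.002, -1.0]]
force: [0.8, -0.5, -1.1]
grip_width: 0.209
gripper_force: 87.9
```

{"method": "jog_arm", "body": {
  "plan": [
    [0.03,0.02,0,0,1],
    [0,0,0,0,1],
    [0,0,0,0,1]
  ]
}}

```text
time_s: 15.22
tcp_pos: [571.1, -193.5, 430.7]
tcp_rot: [[0.833, 0.553, -0.003], [0.553, -0.833, -0.0], [-0.003, -0.002, -1.0]]
force: [-0.2, -0.3, -2.5]
grip_width: 0.207
gripper_force: 88.2
```

```bash
python3 -c "
from h import *
go(572.6,-193.8,200,-56.4)
s=read_camera('side')
cv2.imwrite('pics/m5.png',cv2.resize(s[100:270,270:410],None,fx=3.5,fy=3.5,interpolation=cv2.INTER_CUBIC)[:,:,::-1])
P=read_state();p=P['tcp_pos']+P['tcp_rot'][:,2]*154.7;print(proj('side',p-[0,0,130]),proj('side',p-[0,0,80]), proj('side',[572.6,-193.8,52]))
"
```

```text
t15.22 grasp [ 570.6 -193.5  276. ] psi -56.4 q7 -31 | turn -0.0 then shift x 0.0015 y 0.0013 z 0.0760 | w 0.207 F [-0.2 -0.3 -2.5] M [-0.04  0.05  0.02]
[341.17505854 205.56328443] [341.72766643 184.43901967] [341.21131752 242.52785072]
```

View pics/m5.png

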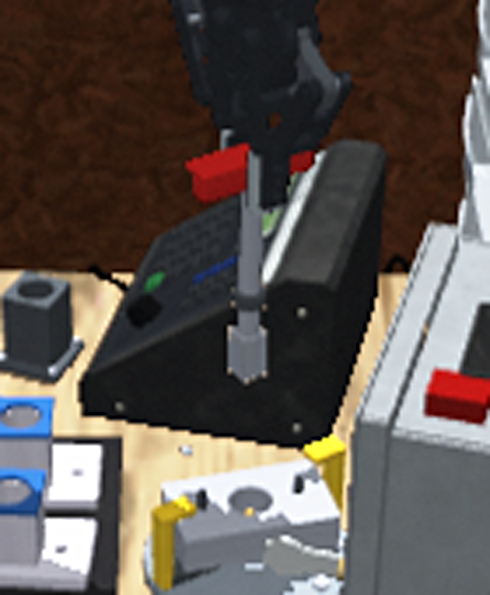

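{"method": "jog_arm", "body": {
  "plan": [
    [0.0015,0.0013,0.03,0,1],
    [0,0,0.03,0,1],
    [0,0,0.022,0,1],
    [0,0,0,0,1],
    [0,0,0,0,1]
  ]
}}

```text
time_s: 15.9
tcp_pos: [573.6, -193.9, 351.5]
tcp_rot: [[0.833, 0.553, 0.002], [0.553, -0.833, 0.0], [0.002, 0.001, -1.0]]
force: [-0.0, 0.3, -0.3]
grip_width: 0.212
gripper_force: 88.2
```

```bash
python3 -c "
from h import *
go(572.6,-193.8,156,-56.4)
"
```

```text
t15.90 grasp [ 573.9 -193.8  196.8] psi -56.4 q7 -28 | turn -0.0 then shift x -0.0011 y -0.0007 z 0.0408 | w 0.212 F [-0.   0.3 -0.3] M [ 0.04 -0.03 -0.02]
```

{"method": "jog_arm", "body": {
  "plan": [
    [-0.001,-0.0005,0.01,0,1],
    [0,0,0.01,0,1],
    [0,0,0.005,0,1],
    [0,0,0.003,0,1],
    [0,0,0.003,0,1],
    [0,0,0,0,1]
  ]
}}

```text
time_s: 16.65
tcp_pos: [572.8, -193.6, 319.0]
tcp_rot: [[0.833, 0.554, -0.0], [0.554, -0.833, -0.0], [-0.0, -0.0, -1.0]]
force: [0.5, 0.2, -2.0]
grip_width: 0.212
gripper_force: 88.3
```

{"method": "jog_arm", "body": {
  "plan": [
    [0,0,0.003,0,1],
    [0,0,0.002,0,1],
    [0,0,0,0,1]
  ]
}}

```text
time_s: 17.02
tcp_pos: [572.7, -193.6, 314.0]
tcp_rot: [[0.833, 0.554, -0.0], [0.554, -0.833, 0.0], [-0.0, -0.0, -1.0]]
force: [0.3, -0.5, -1.9]
grip_width: 0.211
gripper_force: 88.3
```

```bash
python3 -c "
from h import *
go(572.6,-193.8,156,-56.4)
"
```

```text
t17.02 grasp [ 572.7 -193.6  159.3] psi -56.4 q7 -27 | turn 0.0 then shift x -0.0002 y 0.0001 z 0.0033 | w 0.211 F [ 0.3 -0.5 -1.9] M [-0.02 -0.05  0.  ]
```

Slides on with no resistance; seat fully.

{"method": "jog_arm", "body": {
  "plan": [
    [0,0,0.002,0,1],
    [0,0,0.0015,0,1],
    [0,0,0,0,1]
  ]
}}

```text
time_s: 17.4
tcp_pos: [572.9, -193.6, 311.1]
tcp_rot: [[0.833, 0.554, 0.001], [0.554, -0.833, 0.0], [0.001, 0.0, -1.0]]
force: [-0.2, -0.4, 0.1]
grip_width: 0.208
gripper_force: 88.5
```

{"method": "jog_arm", "body": {
  "plan": [
    [0,0,0.0015,0,1],
    [0,0,0,0,1],
    [0,0,0,0,1]
  ]
}}

```text
time_s: 17.77
tcp_pos: [573.4, -193.9, 311.0]
tcp_rot: [[0.833, 0.554, 0.003], [0.554, -0.833, -0.0], [0.002, 0.002, -1.0]]
force: [-0.9, 0.4, 7.4]
grip_width: 0.207
gripper_force: 88.9
```

{"method": "jog_arm", "body": {
  "plan": [
    [0,0,-0.001,-4,1],
    [0,0,0,-7,1],
    [0,0,0,-8,1],
    [0,0,0,-8,1],
    [0,0,0,-8,1],
    [0,0,0,-8,1],
    [0,0,0,-8,1],
    [0,0,0,-8,1],
    [0,0,0,-5,1],
    [0,0,0,0,1]
  ]
}}

```text
time_s: 19.02
tcp_pos: [573.2, -193.7, 311.0]
tcp_rot: [[-0.132, 0.991, 0.002], [0.991, 0.132, 0.0], [-0.0, 0.002, -1.0]]
force: [1.0, 0.2, 2.6]
grip_width: 0.214
gripper_force: 88.7
```

```bash
cat >> h.py <<'E'
def hooks(box=(270,200,345,290)):
    r=[(rect("top",c,70)) for c in blobs("top",read_camera("top"),"yellow",box,8)]
    print("top hooks",[tuple(np.round(x[0],1)) for x in r])
    r=[(c[:,0].min(0),c[:,0].max(0)) for c in blobs("side",read_camera("side"),"yellow",(300,200,380,290),8)]
    print("side hooks px",r)
E
python3 -c "
from h import *
go(572.6,-193.8,156,15)
hooks()
"
```

```text
t19.02 grasp [ 573.5 -193.7  156.3] psi 7.6 q7 33 | turn -7.4 then shift x 0.0001 y -0.0009 z 0.0003 | w 0.214 F [1.  0.2 2.6] M [ 0.1  -0.22 -0.09]
top hooks [(np.float64(562.4), np.float64(-246.2))]
side hooks px [(array([333, 249], dtype=int32), array([340, 276], dtype=int32)), (array([345, 217], dtype=int32), array([350, 232], dtype=int32))]
```

{"method": "jog_arm", "body": {
  "plan": [
    [0,0,0,-6,1],
    [0,0,0,-6,1],
    [0,0,0,-3,1],
    [0,0,0,0,1]
  ]
}}

```text
time_s: 19.62
tcp_pos: [573.2, -193.6, 311.0]
tcp_rot: [[-0.383, 0.924, 0.002], [0.924, 0.383, -0.0], [-0.001, 0.002, -1.0]]
force: [-0.1, 0.4, 6.2]
grip_width: 0.212
gripper_force: 88.9
```

```bash
python3 -c "
from h import *
go(572.6,-193.8,156,15)
hooks()
"
```

```text
t19.62 grasp [ 573.5 -193.6  156.3] psi 22.5 q7 47 | turn 7.5 then shift x 0.0001 y -0.0009 z 0.0003 | w 0.212 F [-0.1  0.4  6.2] M [ 0.17 -0.23 -0.05]
top hooks [(np.float64(576.6), np.float64(-247.9))]
side hooks px [(array([340, 250], dtype=int32), array([346, 276], dtype=int32)), (array([336, 217], dtype=int32), array([338, 233], dtype=int32))]
```

{"method": "jog_arm", "body": {
  "plan": [
    [0,0,0,-3,1],
    [0,0,0,-2,1],
    [0,0,0,0,1]
  ]
}}

```text
time_s: 20.1
tcp_pos: [573.2, -193.6, 311.0]
tcp_rot: [[-0.462, 0.887, 0.002], [0.887, 0.462, -0.0], [-0.001, 0.001, -1.0]]
force: [0.8, 0.5, 6.1]
grip_width: 0.211
gripper_force: 88.9
```

```bash
python3 -c "
from h import *
go(572.6,-193.8,156,15)
hooks()
"
```

```text
t20.10 grasp [ 573.4 -193.6  156.3] psi 27.5 q7 52 | turn 12.5 then shift x 0.0000 y -0.0009 z 0.0003 | w 0.211 F [0.8 0.5 6.1] M [ 0.2  -0.28 -0.04]
top hooks [(np.float64(581.2), np.float64(-247.4))]
side hooks px [(array([342, 249], dtype=int32), array([349, 276], dtype=int32)), (array([333, 217], dtype=int32), array([338, 234], dtype=int32))]
```

{"method": "jog_arm", "body": {
  "plan": [
    [0,0,0,-3,1],
    [0,0,0,-3,1],
    [0,0,0,0,1]
  ]
}}

```text
time_s: 20.58
tcp_pos: [573.2, -193.6, 311.0]
tcp_rot: [[-0.552, 0.834, 0.002], [0.834, 0.552, -0.0], [-0.001, 0.001, -1.0]]
force: [0.7, 1.7, 4.9]
grip_width: 0.215
gripper_force: 88.9
```

```bash
python3 -c "
from h import *
go(572.6,-193.8,156,15)
hooks()
"
```

```text
t20.57 grasp [ 573.4 -193.6  156.3] psi 33.5 q7 58 | turn 18.5 then shift x -0.0000 y -0.0009 z 0.0003 | w 0.215 F [0.7 1.7 4.9] M [ 0.14 -0.25 -0.02]
top hooks [(np.float64(586.7), np.float64(-245.7))]
side hooks px [(array([346, 263], dtype=int32), array([352, 275], dtype=int32)), (array([345, 249], dtype=int32), array([351, 253], dtype=int32)), (array([330, 217], dtype=int32), array([338, 234], dtype=int32))]
```

{"method": "jog_arm", "body": {
  "plan": [
    [0,0,0,-3,1],
    [0,0,0,-1,1],
    [0,0,0,0,1]
  ]
}}

```text
time_s: 21.05
tcp_pos: [573.2, -193.6, 311.0]
tcp_rot: [[-0.609, 0.793, 0.002], [0.793, 0.609, 0.0], [-0.001, 0.001, -1.0]]
force: [1.6, 0.4, 4.8]
grip_width: 0.212
gripper_force: 88.9
```

```bash
python3 -c "
from h import *
go(572.6,-193.8,156,15)
hooks()
"
```

```text
t21.05 grasp [ 573.5 -193.6  156.3] psi 37.5 q7 61 | turn 22.5 then shift x -0.0000 y -0.0009 z 0.0003 | w 0.212 F [1.6 0.4 4.8] M [ 0.17 -0.23 -0.15]
top hooks [(np.float64(587.5), np.float64(-245.5))]
side hooks px [(array([346, 263], dtype=int32), array([352, 275], dtype=int32)), (array([345, 249], dtype=int32), array([351, 253], dtype=int32)), (array([330, 217], dtype=int32), array([338, 234], dtype=int32))]
```

{"method": "jog_arm", "body": {
  "plan": [
    [0,0,0,-2,1],
    [0,0,0,0,1],
    [0,0,-0.001,5,1],
    [0,0,0,5,1],
    [0,0,-0.01,0,1],
    [0,0,-0.02,0,1],
    [0,0,-0.03,0,1],
    [0,0,-0.04,0,1],
    [0,0,0,0,1]
  ]
}}

```text
time_s: 22.28
tcp_pos: [573.1, -194.7, 416.0]
tcp_rot: [[-0.494, 0.869, 0.007], [0.869, 0.494, -0.002], [-0.005, 0.005, -1.0]]
force: [-0.2, 0.2, -2.0]
grip_width: 0.209
gripper_force: 88.3
```

```bash
python3 -c "
from h import *
go(572.6,-193.8,156,15)
hooks()
s=read_camera('side')
cv2.imwrite('pics/m6.png',cv2.resize(s[100:290,270:410],None,fx=3.1,fy=3.1,interpolation=cv2.INTER_CUBIC)[:,:,::-1])
"
```

```text
t22.27 grasp [ 574.2 -194.9  261.3] psi 29.6 q7 52 | turn 14.6 then shift x 0.0015 y -0.0012 z 0.1053 | w 0.209 F [-0.2  0.2 -2. ] M [-0.    0.06  0.01]
top hooks [(np.float64(586.7), np.float64(-245.4))]
side hooks px [(array([346, 263], dtype=int32), array([352, 275], dtype=int32)), (array([345, 249], dtype=int32), array([351, 253], dtype=int32)), (array([330, 218], dtype=int32), array([338, 234], dtype=int32))]
```

View pics/m6.png

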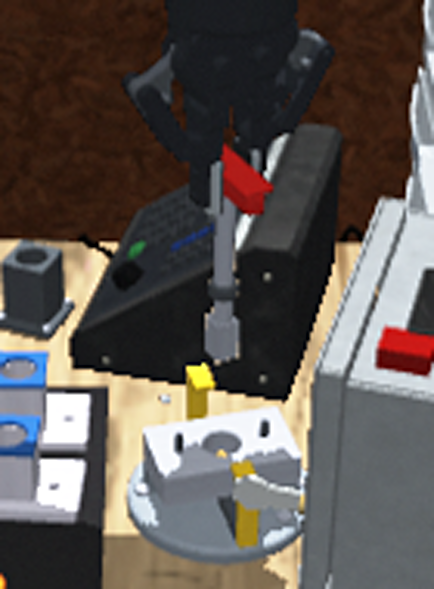

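{"method": "jog_arm", "body": {
  "plan": [
    [0.0099,-0.0349,0,0,1],
    [0,0,0,7.3,1],
    [0,0,0,7.3,1],
    [0.0099,-0.0349,0,0,1],
    [0.0099,-0.0349,0,0,1],
    [0.0099,-0.0349,0,0,1],
    [0.0421,0.0113,0,0,1],
    [0.0421,0.0113,0,0,1],
    [0.0421,0.0113,0,0,1],
    [0.0421,0.0113,0,0,1]
  ]
}}

```text
time_s: 23.68
tcp_pos: [427.9, -25.0, 410.1]
tcp_rot: [[-0.259, 0.966, -0.002], [0.966, 0.259, -0.0], [0.0, -0.002, -1.0]]
force: [0.5, 0.3, -1.3]
grip_width: 0.213
gripper_force: 88.5
```

{"method": "jog_arm", "body": {
  "plan": [
    [0.0421,0.0113,0,0,1],
    [0,0,0,0,1],
    [0,0,0,0,1]
  ]
}}

```text
time_s: 24.05
tcp_pos: [428.4, 16.7, 410.3]
tcp_rot: [[-0.259, 0.966, -0.002], [0.966, 0.259, -0.001], [-0.001, -0.002, -1.0]]
force: [1.2, -0.4, -2.7]
grip_width: 0.214
gripper_force: 88.5
```

```bash
python3 -c "
from h import *
go(429,25,200,15)
s=read_camera('side');t=read_camera('top')
P=read_state();p=P['tcp_pos']+P['tcp_rot'][:,2]*154.7;print(proj('side',p-[0,0,130]),proj('side',p-[0,0,30]))
cv2.imwrite('pics/m7.png',cv2.resize(s[60:220,220:340],None,fx=3.7,fy=3.7,interpolation=cv2.INTER_CUBIC)[:,:,::-1])
for c in blobs('top',t,'blue',(240,215,460,350),8): print(rect('top',c,56)[:2])
"
```

```text
t24.05 grasp [428.1  16.5 255.6] psi 15.0 q7 6 | turn 0.0 then shift x 0.0079 y 0.0030 z 0.0556 | w 0.214 F [ 1.2 -0.4 -2.7] M [-0.04 -0.06 -0.03]
[278.38082805 159.58768593] [276.18674043 120.03163658]
((428.14886474609375, -191.80633544921875), (37.68461608886719, 36.95104217529297))
((428.6778259277344, -116.97061920166016), (39.12736511230469, 37.08481979370117))
```

View pics/m7.png

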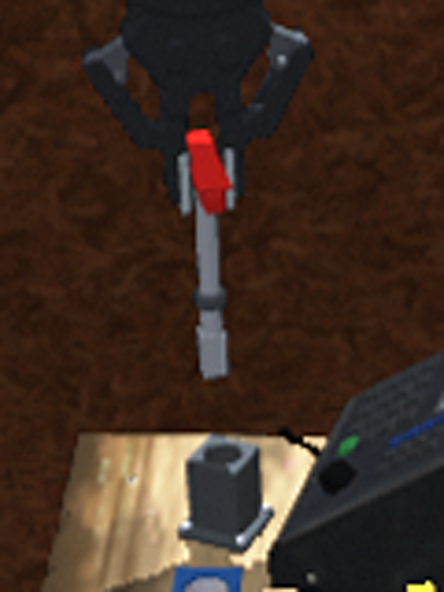

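{"method": "jog_arm", "body": {
  "plan": [
    [0.008,0.003,0,0,1],
    [0,0,0.03,0,1],
    [0,0,0.02,0,1],
    [0,0,0,0,1],
    [0,0,0,0,1]
  ]
}}

```text
time_s: 24.78
tcp_pos: [429.9, 25.8, 362.1]
tcp_rot: [[-0.259, 0.966, 0.001], [0.966, 0.259, 0.0], [0.0, 0.001, -1.0]]
force: [-0.6, 0.1, -1.7]
grip_width: 0.21
gripper_force: 88.5
```

```bash
python3 -c "
from h import *
go(429,25,138,15)
"
```

```text
t24.77 grasp [430.1  25.9 207.4] psi 15.0 q7 6 | turn -0.0 then shift x -0.0005 y -0.0013 z 0.0694 | w 0.210 F [-0.6  0.1 -1.7] M [ 0.04 -0.03 -0.01]
```

{"method": "jog_arm", "body": {
  "plan": [
    [-0.0005,-0.001,0.01,0,1],
    [0,0,0.01,0,1],
    [0,0,0.01,0,1],
    [0,0,0.01,0,1],
    [0,0,0.01,0,1],
    [0,0,0.01,0,1],
    [0,0,0.005,0,1],
    [0,0,0.002,0,1],
    [0,0,0,0,1]
  ]
}}

```text
time_s: 25.9
tcp_pos: [428.9, 25.1, 294.4]
tcp_rot: [[-0.259, 0.966, 0.0], [0.966, 0.259, 0.0], [0.0, 0.0, -1.0]]
force: [0.0, -0.1, -1.5]
grip_width: 0.212
gripper_force: 88.5
```

{"method": "jog_arm", "body": {
  "plan": [
    [0,0,0.0015,0,1],
    [0,0,0.0005,0,1],
    [0,0,0,0,1]
  ]
}}

```text
time_s: 26.28
tcp_pos: [429.2, 25.1, 293.0]
tcp_rot: [[-0.259, 0.966, 0.002], [0.966, 0.259, 0.0], [0.0, 0.002, -1.0]]
force: [-0.8, -0.2, 3.2]
grip_width: 0.212
gripper_force: 89.0
```

{"method": "jog_arm", "body": {
  "plan": [
    [0,0,0,0,0.6],
    [0,0,0,0,0.4],
    [0,0,0,0,0.4],
    [0,0,-0.03,0,0.4],
    [0,0,-0.04,0,0.4],
    [0,0,-0.03,0,0.4],
    [0,0,0,9,0],
    [0,0,0,9,0],
    [0,0,0,0,0]
  ]
}}

```text
time_s: 27.4
tcp_pos: [428.7, 25.0, 392.1]
tcp_rot: [[0.05, 0.999, -0.0], [0.999, -0.05, -0.0], [-0.0, -0.0, -1.0]]
force: [-0.6, -0.3, 0.9]
grip_width: 1.001
gripper_force: 0.0
```

```bash
python3 -c "
from h import *
t=read_camera('top');s=read_camera('side')
for c in blobs('top',t,'blue',(240,215,460,350),8): print(rect('top',c,56))
for c in blobs('top',t,'red',(150,280,220,350),8): print(rect('top',c,150.5))
for c in blobs('side',s,'red',(225,130,380,240),8): print(rect('side',c,150.5))
for c in blobs('top',t,'orange',(300,215,460,350),8): print(rect('top',c,65))
go(428.2,-191.6,150,-3.2)
"
```

```text
((428.14886474609375, -191.80633544921875), (37.68461608886719, 36.95104217529297), 86.89673614501953)
((428.7131042480469, -116.96947479248047), (39.05682373046875, 37.08481979370117), 1.8581901788711548)
((429.3316650390625, 20.332263946533203), (18.83070182800293, 65.36760711669922), 14.413915634155273)
((430.5309143066406, 13.601974487304688), (21.062419891357422, 100.23798370361328), 14.104325294494629)
((428.4587707519531, -347.5105895996094), (22.76214599609375, 24.150182723999023), 27.424327850341797)
t27.50 grasp [428.6  25.  237.4] psi -2.8 q7 -12 | turn 0.4 then shift x -0.2163 y 0.0117 z 0.0874 | w 1.002 F [-0.9  0.2 -0.1] M [-0.02  0.01  0.  ]
```

{"method": "jog_arm", "body": {
  "plan": [
    [-0.043,0.0023,0,0.4,0],
    [-0.043,0.0023,0,0,0],
    [-0.043,0.0023,0,0,0],
    [-0.043,0.0023,0,0,0],
    [-0.043,0.0023,0,0,0],
    [0,0,0.05,0,0.2],
    [0,0,0.05,0,0.2],
    [0,0,0.05,0,0.2],
    [0,0,0,0,0.2],
    [0,0,0,0,0.2]
  ]
}}

```text
time_s: 28.75
tcp_pos: [428.7, -190.6, 243.8]
tcp_rot: [[0.058, 0.998, 0.002], [0.998, -0.058, -0.001], [-0.001, 0.002, -1.0]]
force: [1.0, 0.3, 0.9]
grip_width: 0.798
gripper_force: 0.0
```

```bash
python3 -c "
from h import *
go(428.2,-191.6,43,-3.2)
"
```

```text
t28.75 grasp [ 429.  -190.7   89.1] psi -3.3 q7 21 | turn -0.1 then shift x -0.0010 y -0.0007 z 0.0461 | w 0.798 F [1.  0.3 0.9] M [ 0.   -0.05 -0.06]
```

{"method": "jog_arm", "body": {
  "plan": [
    [-0.001,-0.0007,0.02,0,0.2],
    [0,0,0.02,0,0.2],
    [0,0,0.007,0,0.2],
    [0,0,0,0,0.2],
    [0,0,0,0,1],
    [0,0,0,0,1],
    [0,0,0,0,1],
    [0,0,0,0,1],
    [0,0,0,0,1]
  ],
  "grip_force": 80
}}

```text
time_s: 29.88
tcp_pos: [427.8, -191.4, 196.6]
tcp_rot: [[0.059, 0.998, 0.002], [0.998, -0.059, 0.0], [0.0, 0.002, -1.0]]
force: [-1.2, -0.3, 6.5]
grip_width: 0.446
gripper_force: 79.2
```

```bash
python3 -c "
from h import *
go(428.2,-191.6,43,-3.2)
"
```

```text
t29.88 grasp [ 428.1 -191.4   41.9] psi -3.4 q7 24 | turn -0.2 then shift x -0.0002 y 0.0001 z -0.0011 | w 0.446 F [-1.2 -0.3  6.5] M [0.1  0.28 0.05]
```

{"method": "jog_arm", "body": {
  "plan": [
    [0,0,-0.01,0,1],
    [0,0,-0.03,0,1],
    [0,0,-0.04,0,1],
    [0,0,-0.03,0,1],
    [0,0,0,-9.4,1],
    [0,0,0,-9.4,1],
    [0,0,0,0,1]
  ]
}}

```text
time_s: 30.75
tcp_pos: [426.8, -191.2, 305.5]
tcp_rot: [[-0.264, 0.965, 0.0], [0.965, 0.264, 0.0], [0.0, 0.0, -1.0]]
force: [0.4, 0.3, -2.3]
grip_width: 0.445
gripper_force: 80.5
```

```bash
python3 -c "
from h import *
go(572.8,-193.7,110,15.4)
t=read_camera('top');s=read_camera('side')
p=proj('side',[428,-191,130]).astype(int)
cv2.imwrite('pics/m8.png',cv2.resize(s[p[1]-50:p[1]+70,p[0]-60:p[0]+150],None,fx=3.7,fy=3.7,interpolation=cv2.INTER_CUBIC)[:,:,::-1])
"
```

```text
t30.75 grasp [ 426.8 -191.2  150.8] psi 15.3 q7 36 | turn -0.1 then shift x -0.0412 y 0.1401 z 0.0408 | w 0.445 F [ 0.4  0.3 -2.3] M [ 0.01 -0.01  0.01]
```

View pics/m8.png

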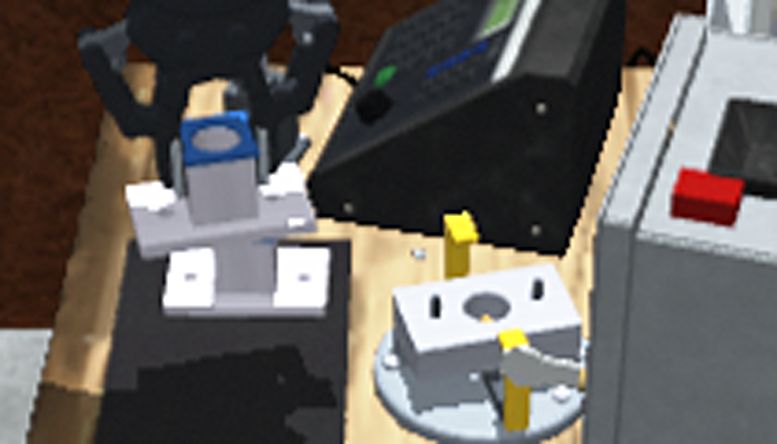

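{"method": "jog_arm", "body": {
  "plan": [
    [-0.0103,0.035,0,0,1],
    [-0.0103,0.035,0,0,1],
    [-0.0103,0.035,0,0,1],
    [-0.0103,0.035,0,0,1],
    [0,0,0.02,0,1],
    [0,0,0.01,0,1],
    [0,0,0,0,1],
    [0,0,0,0,1]
  ]
}}

```text
time_s: 31.85
tcp_pos: [572.5, -194.0, 275.7]
tcp_rot: [[-0.265, 0.964, 0.001], [0.964, 0.265, 0.0], [0.0, 0.001, -1.0]]
force: [0.6, 0.3, -2.0]
grip_width: 0.448
gripper_force: 80.8
```

```bash
python3 -c "
from h import *
go(572.8,-193.7,91,15.4)
s=read_camera('side');t=read_camera('top')
for c in blobs('side',s,'blue',(300,150,380,290),8): print(c[:,0].min(0),c[:,0].max(0),rect('side',c,133.5))
"
```

```text
t31.85 grasp [ 572.6 -194.   121. ] psi 15.4 q7 41 | turn -0.0 then shift x 0.0002 y 0.0002 z 0.0300 | w 0.448 F [ 0.6  0.3 -2. ] M [-0.05 -0.03 -0.01]
[334 204] [353 218] ((571.1002807617188, -192.993896484375), (40.021522521972656, 44.748291015625), 13.295088768005371)
```

Lower; pin tips would be met near grasp z 105.

{"method": "jog_arm", "body": {
  "plan": [
    [0,0,0.008,0,1],
    [0,0,0.005,0,1],
    [0,0,0.003,0,1],
    [0,0,0.003,0,1],
    [0,0,0,0,1]
  ]
}}

```text
time_s: 32.58
tcp_pos: [572.9, -193.7, 255.9]
tcp_rot: [[-0.266, 0.964, -0.0], [0.964, 0.266, 0.0], [0.0, -0.0, -1.0]]
force: [0.6, -0.1, -2.1]
grip_width: 0.446
gripper_force: 80.8
```

```bash
python3 -c "
from h import *
go(572.8,-193.7,91,15.4)
"
```

```text
t32.58 grasp [ 572.9 -193.7  101.2] psi 15.4 q7 42 | turn 0.0 then shift x -0.0000 y -0.0001 z 0.0102 | w 0.446 F [ 0.6 -0.1 -2.1] M [-0.02  0.03 -0.04]
```

Underside is already about 4 mm below the pin tips with no force, so the holes took the pins.

{"method": "jog_arm", "body": {
  "plan": [
    [0,0,0.003,0,1],
    [0,0,0.003,0,1],
    [0,0,0.002,0,1],
    [0,0,0.001,0,1],
    [0,0,0,0,1],
    [0,0,0,0,1]
  ]
}}

```text
time_s: 33.33
tcp_pos: [573.0, -193.7, 247.3]
tcp_rot: [[-0.266, 0.964, 0.0], [0.964, 0.266, 0.0], [-0.0, 0.0, -1.0]]
force: [0.3, 0.1, -2.9]
grip_width: 0.449
gripper_force: 80.8
```

{"method": "jog_arm", "body": {
  "plan": [
    [0,0,0.0015,0,1],
    [0,0,0,0,1],
    [0,0,0,0,1]
  ]
}}

```text
time_s: 33.7
tcp_pos: [573.1, -193.7, 245.8]
tcp_rot: [[-0.266, 0.964, 0.0], [0.964, 0.266, 0.0], [-0.0, 0.0, -1.0]]
force: [-1.1, -0.1, -1.5]
grip_width: 0.443
gripper_force: 80.8
```

{"method": "jog_arm", "body": {
  "plan": [
    [0,0,0.001,0,1],
    [0,0,0,0,0.6],
    [0,0,0,0,0.3],
    [0,0,0,0,0.2],
    [0,0,-0.03,0,0.2],
    [0,0,-0.05,0,0.2],
    [0,0,-0.06,0,0.2],
    [0,0,0,0,0.2]
  ]
}}

```text
time_s: 34.7
tcp_pos: [574.3, -194.8, 390.3]
tcp_rot: [[-0.266, 0.964, 0.01], [0.964, 0.266, -0.002], [-0.005, 0.009, -1.0]]
force: [-1.0, 0.4, -0.2]
grip_width: 0.799
gripper_force: 0.0
```

{"method": "jog_arm", "body": {
  "plan": [
    [0.0414,-0.0138,0,0,0.4],
    [0.0414,-0.0138,0,0,0.4],
    [0.0414,-0.0138,0,0,0.4],
    [0.0414,-0.0138,0,0,0.4],
    [0.0414,-0.0138,0,0,0.4],
    [0.0414,-0.0138,0,0,0.4],
    [0,0,0,0,0.4]
  ]
}}

```text
time_s: 35.58
tcp_pos: [425.6, 26.5, 383.8]
tcp_rot: [[-0.272, 0.962, -0.001], [0.962, 0.272, 0.001], [0.001, -0.001, -1.0]]
force: [-0.2, -0.5, -0.1]
grip_width: 0.598
gripper_force: 0.0
```

```bash
python3 -c "
from h import *
s=read_camera('side');t=read_camera('top')
for c in blobs('top',t,'blue',(240,215,460,350),8): print(rect('top',c,105),rect('top',c,56)[0])
for c in blobs('side',s,'blue',(225,150,380,290),8): print(rect('side',c,105))
for c in blobs('side',s,'red',(225,130,380,240),8): print(rect('side',c,150.5))
go(429,25,138,15)
"
```

```text
((429.81842041015625, -122.42205810546875), (37.15814971923828, 35.28205490112305), 1.8581736087799072) (428.7131042480469, -116.96947479248047)
((572.5202026367188, -193.86239624023438), (41.23453140258789, 37.32670593261719), 15.316768646240234) (578.7063598632812, -192.06002807617188)
((572.1658935546875, -194.36561584472656), (42.12783432006836, 44.84766387939453), 15.387457847595215)
((436.3091735839844, -182.7991180419922), (37.74197006225586, 37.79615783691406), 0.9389691948890686)
((430.94964599609375, 13.67142105102539), (21.059425354003906, 100.11185455322266), 14.916289329528809)
t35.67 grasp [427.   23.6 229.5] psi 15.5 q7 5 | turn 0.5 then shift x 0.0009 y 0.0023 z 0.0915 | w 0.598 F [0.3 0.3 0.9] M [-0.01 -0.03 -0.03]
```

{"method": "jog_arm", "body": {
  "plan": [
    [0.001,0.0023,0.02,0,0.4],
    [0,0,0.03,0,0.4],
    [0,0,0.03,0,0.4],
    [0,0,0.01,0,0.4],
    [0,0,0,0,0.4]
  ]
}}

```text
time_s: 36.3
tcp_pos: [429.3, 24.7, 294.5]
tcp_rot: [[-0.265, 0.964, -0.001], [0.964, 0.265, -0.001], [-0.0, -0.001, -1.0]]
force: [0.9, -0.5, 0.6]
grip_width: 0.599
gripper_force: 0.0
```

```bash
python3 -c "
from h import *
go(429,25,138,15)
"
```

```text
t36.30 grasp [429.2  24.6 139.8] psi 15.3 q7 7 | turn 0.3 then shift x 0.0005 y -0.0001 z 0.0018 | w 0.599 F [ 0.9 -0.5  0.6] M [0.02 0.02 0.02]
```

{"method": "jog_arm", "body": {
  "plan": [
    [0,0,0.0015,0,0.4],
    [0,0,0,0,1],
    [0,0,0,0,1],
    [0,0,0,0,1],
    [0,0,0,0,1],
    [0,0,0,0,1],
    [0,0,-0.01,0,1],
    [0,0,-0.04,0,1],
    [0,0,-0.05,0,1],
    [0,0,-0.04,0,1]
  ],
  "grip_force": 105
}}

```text
time_s: 37.55
tcp_pos: [428.7, 25.2, 435.0]
tcp_rot: [[-0.266, 0.964, 0.0], [0.964, 0.266, 0.0], [0.0, 0.0, -1.0]]
force: [0.8, 0.9, -3.1]
grip_width: 0.2
gripper_force: 102.8
```

{"method": "jog_arm", "body": {
  "plan": [
    [0,0,0,0,1],
    [-0.0422,-0.0113,0,0,1],
    [-0.0422,-0.0113,0,0,1],
    [-0.0422,-0.0113,0,0,1],
    [-0.0422,-0.0113,0,0,1],
    [-0.0422,-0.0113,0,0,1],
    [-0.0093,0.0348,0,0,1],
    [-0.0093,0.0348,0,0,1],
    [-0.0093,0.0348,0,0,1],
    [-0.0093,0.0348,0,0,1]
  ]
}}

```text
time_s: 38.8
tcp_pos: [575.5, -191.6, 431.1]
tcp_rot: [[-0.266, 0.964, -0.003], [0.964, 0.266, 0.001], [0.001, -0.003, -1.0]]
force: [-0.2, 0.4, -0.7]
grip_width: 0.207
gripper_force: 102.9
```

{"method": "jog_arm", "body": {
  "plan": [
    [0,0,0,0,1],
    [0,0,0,0,1],
    [0,0,0,0,1]
  ]
}}

```text
time_s: 39.17
tcp_pos: [573.7, -192.6, 433.1]
tcp_rot: [[-0.265, 0.964, -0.001], [0.964, 0.265, 0.001], [0.001, -0.0, -1.0]]
force: [-0.9, 0.9, -1.3]
grip_width: 0.206
gripper_force: 103.0
```

```bash
python3 -c "
from h import *
go(572.8,-193.7,240,15.5)
s=read_camera('side')
P=read_state();p=P['tcp_pos']+P['tcp_rot'][:,2]*154.7;print(proj('side',p-[0,0,130]),proj('side',p-[0,0,30]))
cv2.imwrite('pics/m9.png',cv2.resize(s[90:270,280:400],None,fx=3.3,fy=3.3,interpolation=cv2.INTER_CUBIC)[:,:,::-1])
"
```

```text
t39.17 grasp [ 573.6 -192.4  278.4] psi 15.4 q7 39 | turn -0.1 then shift x -0.0010 y -0.0011 z 0.0384 | w 0.206 F [-0.9  0.9 -1.3] M [-0.01 -0.    0.06]
[342.84304421 204.3592009 ] [344.07928989 160.78893657]
```

View pics/m9.png

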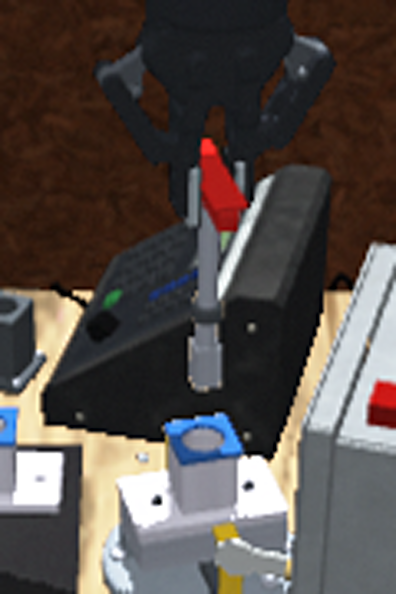

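{"method": "jog_arm", "body": {
  "plan": [
    [-0.001,-0.001,0.01,0,1],
    [0,0,0.014,0,1],
    [0,0,0.01,0,1],
    [0,0,0,0,1],
    [0,0,0,0,1]
  ]
}}

```text
time_s: 39.85
tcp_pos: [574.3, -193.2, 399.4]
tcp_rot: [[-0.266, 0.964, 0.0], [0.964, 0.266, -0.0], [-0.0, 0.0, -1.0]]
force: [0.1, 0.0, -1.6]
grip_width: 0.207
gripper_force: 102.9
```

```bash
python3 -c "
from h import *
go(572.8,-193.7,156,15.5)
"
```

```text
t39.85 grasp [ 574.3 -193.2  244.7] psi 15.4 q7 40 | turn -0.1 then shift x -0.0001 y -0.0016 z 0.0887 | w 0.207 F [ 0.1  0.  -1.6] M [ 0.06 -0.02  0.02]
```

{"method": "jog_arm", "body": {
  "plan": [
    [0,-0.0015,0.01,0,1],
    [0,0,0.01,0,1],
    [0,0,0.01,0,1],
    [0,0,0.01,0,1],
    [0,0,0.01,0,1],
    [0,0,0.01,0,1],
    [0,0,0.005,0,1],
    [0,0,0,0,1],
    [0,0,0,0,1]
  ]
}}

```text
time_s: 40.98
tcp_pos: [572.8, -193.7, 334.6]
tcp_rot: [[-0.266, 0.964, 0.001], [0.964, 0.266, -0.0], [-0.0, 0.001, -1.0]]
force: [0.8, 0.5, -1.6]
grip_width: 0.206
gripper_force: 103.0
```

```bash
python3 -c "
from h import *
go(572.8,-193.7,156,15.5)
"
```

```text
t40.98 grasp [ 572.9 -193.7  179.9] psi 15.4 q7 42 | turn -0.1 then shift x 0.0000 y -0.0001 z 0.0239 | w 0.206 F [ 0.8  0.5 -1.6] M [-0.01  0.04 -0.02]
```

{"method": "jog_arm", "body": {
  "plan": [
    [0,0,0.005,0,1],
    [0,0,0.004,0,1],
    [0,0,0.003,0,1],
    [0,0,0,0,1]
  ]
}}

```text
time_s: 41.48
tcp_pos: [572.8, -193.4, 321.9]
tcp_rot: [[-0.266, 0.964, 0.0], [0.964, 0.266, 0.0], [0.0, 0.0, -1.0]]
force: [0.5, -1.0, -2.4]
grip_width: 0.206
gripper_force: 103.1
```

```bash
python3 -c "
from h import *
go(572.8,-193.7,156,15.5)
"
```

```text
t41.48 grasp [ 572.8 -193.4  167.2] psi 15.4 q7 42 | turn -0.1 then shift x -0.0003 y -0.0001 z 0.0112 | w 0.206 F [ 0.5 -1.  -2.4] M [ 0.1  -0.3  -0.01]
```

{"method": "jog_arm", "body": {
  "plan": [
    [0,0,0.003,0,1],
    [0,0,0.003,0,1],
    [0,0,0.003,0,1],
    [0,0,0,0,1],
    [0,0,0,0,1]
  ]
}}

```text
time_s: 42.1
tcp_pos: [572.6, -193.5, 313.1]
tcp_rot: [[-0.266, 0.964, -0.0], [0.964, 0.266, 0.0], [0.0, -0.0, -1.0]]
force: [1.6, 0.2, -3.1]
grip_width: 0.214
gripper_force: 103.1
```

```bash
python3 -c "
from h import *
go(572.8,-193.7,156,15.5)
"
```

```text
t42.10 grasp [ 572.6 -193.5  158.4] psi 15.4 q7 42 | turn -0.1 then shift x -0.0002 y 0.0001 z 0.0024 | w 0.214 F [ 1.6  0.2 -3.1] M [ 0.1  -0.32 -0.06]
```

{"method": "jog_arm", "body": {
  "plan": [
    [0,0,0.0015,0,1],
    [0,0,0.0015,0,1],
    [0,0,0,0,1],
    [0,0,0,0,1]
  ]
}}

```text
time_s: 42.6
tcp_pos: [573.3, -194.1, 312.2]
tcp_rot: [[-0.266, 0.964, 0.003], [0.964, 0.266, -0.0], [-0.001, 0.003, -1.0]]
force: [0.3, -0.1, 6.2]
grip_width: 0.208
gripper_force: 103.8
```

```bash
python3 -c "
from h import *
go(572.8,-193.7,156,15.5)
"
```

```text
t42.60 grasp [ 573.7 -194.1  157.5] psi 15.4 q7 43 | turn -0.1 then shift x 0.0006 y -0.0008 z 0.0015 | w 0.208 F [ 0.3 -0.1  6.2] M [0.17 0.   0.01]
```

{"method": "jog_arm", "body": {
  "plan": [
    [0,0,-0.001,6,1],
    [0,0,0,8,1],
    [0,0,0,8,1],
    [0,0,0,8,1],
    [0,0,0,8,1],
    [0,0,0,8,1],
    [0,0,0,8,1],
    [0,0,0,8,1],
    [0,0,0,8,1],
    [0,0,0,0,1]
  ]
}}

```text
time_s: 43.85
tcp_pos: [573.1, -193.8, 312.2]
tcp_rot: [[0.814, 0.581, 0.002], [0.581, -0.814, -0.001], [0.001, 0.002, -1.0]]
force: [1.2, 0.5, 4.4]
grip_width: 0.206
gripper_force: 103.6
```

```bash
python3 -c "
from h import *
go(572.8,-193.7,156,-60)
hooks()
"
```

```text
t43.85 grasp [ 573.4 -193.9  157.5] psi -54.5 q7 -22 | turn 5.5 then shift x -0.0004 y -0.0005 z 0.0015 | w 0.206 F [1.2 0.5 4.4] M [-0.05 -0.22  0.04]
top hooks [(np.float64(540.2), np.float64(-237.6))]
side hooks px [(array([320, 246], dtype=int32), array([331, 272], dtype=int32)), (array([353, 220], dtype=int32), array([362, 229], dtype=int32))]
```

{"method": "jog_arm", "body": {
  "plan": [
    [0,0,0,5,1],
    [0,0,0,5,1],
    [0,0,0,3,1],
    [0,0,0,0,1]
  ]
}}

```text
time_s: 44.45
tcp_pos: [573.0, -193.9, 312.2]
tcp_rot: [[0.924, 0.383, 0.002], [0.383, -0.924, -0.0], [0.001, 0.001, -1.0]]
force: [0.7, 0.3, 5.5]
grip_width: 0.207
gripper_force: 103.8
```

```bash
python3 -c "
from h import *
go(572.8,-193.7,156,-60)
hooks()
"
```

```text
t44.45 grasp [ 573.3 -194.   157.5] psi -67.5 q7 -34 | turn -7.5 then shift x -0.0003 y -0.0005 z 0.0015 | w 0.207 F [0.7 0.3 5.5] M [ 0.01 -0.21  0.03]
top hooks [(np.float64(530.2), np.float64(-229.1))]
side hooks px [(array([316, 244], dtype=int32), array([327, 269], dtype=int32)), (array([355, 222], dtype=int32), array([366, 238], dtype=int32))]
```

{"method": "jog_arm", "body": {
  "plan": [
    [0,0,0,4,1],
    [0,0,0,4,1],
    [0,0,0,0,1]
  ]
}}

```text
time_s: 44.92
tcp_pos: [573.0, -193.9, 312.2]
tcp_rot: [[0.968, 0.251, 0.002], [0.251, -0.968, -0.0], [0.001, 0.001, -1.0]]
force: [-0.6, -0.2, 6.5]
grip_width: 0.201
gripper_force: 103.8
```

```bash
python3 -c "
from h import *
go(572.8,-193.7,156,-60)
hooks()
"
```

```text
t44.92 grasp [ 573.3 -194.   157.5] psi -75.5 q7 -41 | turn -15.5 then shift x -0.0003 y -0.0005 z 0.0015 | w 0.201 F [-0.6 -0.2  6.5] M [ 0.07 -0.19  0.04]
top hooks [(np.float64(526.2), np.float64(-222.8))]
side hooks px [(array([313, 242], dtype=int32), array([325, 267], dtype=int32)), (array([357, 224], dtype=int32), array([368, 242], dtype=int32))]
```

{"method": "jog_arm", "body": {
  "plan": [
    [0,0,0,4,1],
    [0,0,0,0,1]
  ]
}}

```text
time_s: 45.28
tcp_pos: [573.0, -194.0, 312.2]
tcp_rot: [[0.983, 0.183, 0.002], [0.183, -0.983, -0.0], [0.002, 0.001, -1.0]]
force: [1.0, 0.5, 5.4]
grip_width: 0.206
gripper_force: 103.8
```

```bash
python3 -c "
from h import *
go(572.8,-193.7,156,-60)
hooks()
"
```

```text
t45.27 grasp [ 573.3 -194.   157.5] psi -79.5 q7 -45 | turn -19.5 then shift x -0.0002 y -0.0005 z 0.0015 | w 0.206 F [1.  0.5 5.4] M [-0.07 -0.2   0.08]
top hooks [(np.float64(525.7), np.float64(-221.6))]
side hooks px [(array([313, 242], dtype=int32), array([324, 267], dtype=int32)), (array([358, 226], dtype=int32), array([368, 243], dtype=int32))]
```

{"method": "jog_arm", "body": {
  "plan": [
    [0,0,0,3,1],
    [0,0,0,1,1],
    [0,0,0,0,1]
  ]
}}

```text
time_s: 45.75
tcp_pos: [573.0, -194.0, 312.2]
tcp_rot: [[0.993, 0.114, 0.002], [0.114, -0.993, -0.0], [0.001, 0.001, -1.0]]
force: [0.2, 0.4, 6.1]
grip_width: 0.208
gripper_force: 103.8
```

```bash
python3 -c "
from h import *
go(572.8,-193.7,156,-60)
hooks()
"
```

```text
t45.75 grasp [ 573.2 -194.   157.5] psi -83.4 q7 -48 | turn -23.4 then shift x -0.0002 y -0.0005 z 0.0015 | w 0.208 F [0.2 0.4 6.1] M [-0.03 -0.14  0.18]
top hooks [(np.float64(525.7), np.float64(-221.6))]
side hooks px [(array([313, 242], dtype=int32), array([324, 267], dtype=int32)), (array([358, 226], dtype=int32), array([368, 243], dtype=int32))]
```

{"method": "jog_arm", "body": {
  "plan": [
    [0,0,-0.001,-5,1],
    [0,0,0,-5,1],
    [0,0,-0.01,0,1],
    [0,0,-0.02,0,1],
    [0,0,-0.03,0,1],
    [0,0,-0.04,0,1],
    [0,0,-0.02,0,1],
    [0,0,0,0,1],
    [0,0,0,0,1]
  ]
}}

```text
time_s: 46.98
tcp_pos: [572.3, -193.2, 430.9]
tcp_rot: [[0.959, 0.283, -0.002], [0.283, -0.959, 0.001], [-0.002, -0.001, -1.0]]
force: [-0.1, -0.5, -2.4]
grip_width: 0.207
gripper_force: 103.1
```

```bash
python3 -c "
from h import *
go(429,-193.7,275,-72)
hooks()
t=read_camera('top')
for c in blobs('top',t,'blue',(240,215,460,350),8): print(rect('top',c,105),rect('top',c,56)[0])
"
```

```text
t46.98 grasp [ 572.  -193.   276.2] psi -73.6 q7 -43 | turn -1.6 then shift x -0.1362 y -0.0436 z 0.0012 | w 0.207 F [-0.1 -0.5 -2.4] M [0.02 0.04 0.03]
top hooks [(np.float64(525.2), np.float64(-222.0))]
side hooks px [(array([313, 242], dtype=int32), array([324, 267], dtype=int32)), (array([358, 226], dtype=int32), array([368, 243], dtype=int32))]
((430.8044128417969, -122.4012222290039), (34.84590148925781, 35.63947296142578), 1.237226128578186) (429.74945068359375, -116.9475326538086)
((568.33935546875, -211.00743103027344), (19.97057342529297, 4.541682720184326), 12.547834396362305) (574.3119506835938, -210.08116149902344)
```

{"method": "jog_arm", "body": {
  "plan": [
    [-0.0345,-0.0101,0,0,1],
    [-0.0345,-0.0101,0,0,1],
    [-0.0345,-0.0101,0,0,1],
    [-0.0345,-0.0101,0,0,1],
    [0.0123,-0.042,0,0,1],
    [0.0123,-0.042,0,0,1],
    [0.0123,-0.042,0,0,1],
    [0.0123,-0.042,0,0,1],
    [0.0123,-0.042,0,0,1],
    [0,0,0,0,1]
  ]
}}

```text
time_s: 48.38
tcp_pos: [428.0, 28.4, 431.2]
tcp_rot: [[0.957, 0.289, -0.002], [0.289, -0.957, -0.001], [-0.002, 0.0, -1.0]]
force: [0.1, -0.8, -2.4]
grip_width: 0.207
gripper_force: 103.3
```

{"method": "jog_arm", "body": {
  "plan": [
    [0,0,0.02,0,1],
    [0,0,0.03,0,1],
    [0,0,0,0,1],
    [0,0,0,0,1]
  ]
}}

```text
time_s: 48.88
tcp_pos: [428.8, 24.5, 383.0]
tcp_rot: [[0.959, 0.282, 0.001], [0.282, -0.959, 0.0], [0.001, 0.0, -1.0]]
force: [0.5, 0.3, -1.0]
grip_width: 0.21
gripper_force: 103.2
```

```bash
python3 -c "
from h import *
go(429,25,138,-73.5)
s=read_camera('side')
P=read_state();p=P['tcp_pos']+P['tcp_rot'][:,2]*154.7;q=proj('side',p-[0,0,100]).astype(int);print(proj('side',p-[0,0,130]),proj('side',p-[0,0,30]),q)
cv2.imwrite('pics/m10.png',cv2.resize(s[q[1]-75:q[1]+75,q[0]-50:q[0]+50],None,fx=3.9,fy=3.9,interpolation=cv2.INTER_CUBIC)[:,:,::-1])
"
```

```text
t48.88 grasp [428.9  24.5 228.3] psi -73.6 q7 -87 | turn -0.1 then shift x 0.0003 y -0.0005 z 0.0903 | w 0.210 F [ 0.5  0.3 -1. ] M [-0.03 -0.01  0.03]
[279.52443201 167.8318431 ] [277.4286033 129.4348289] [278 156]
```

View pics/m10.png

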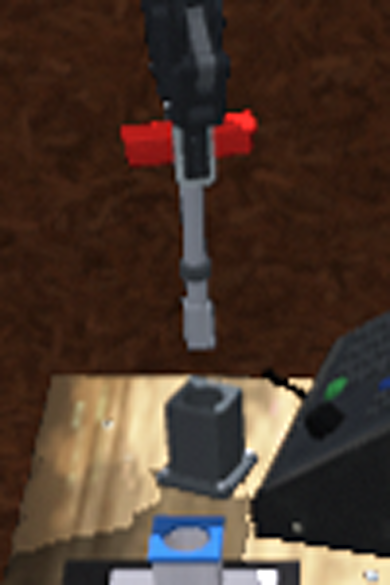

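Key upright over the holder; lower it.

{"method": "jog_arm", "body": {
  "plan": [
    [0,-0.0005,0.015,0,1],
    [0,0,0.015,0,1],
    [0,0,0.015,0,1],
    [0,0,0.015,0,1],
    [0,0,0.015,0,1],
    [0,0,0.008,0,1],
    [0,0,0.003,0,1],
    [0,0,0,0,1],
    [0,0,0,0,1]
  ]
}}

```text
time_s: 50.05
tcp_pos: [428.5, 25.5, 296.6]
tcp_rot: [[0.959, 0.283, 0.001], [0.283, -0.959, 0.0], [0.001, -0.0, -1.0]]
force: [-0.1, -0.0, -1.8]
grip_width: 0.206
gripper_force: 103.3
```

{"method": "jog_arm", "body": {
  "plan": [
    [0,0,0.002,0,1],
    [0,0,0.001,0,1],
    [0,0,0,0,1]
  ]
}}

```text
time_s: 50.42
tcp_pos: [428.9, 25.6, 294.1]
tcp_rot: [[0.959, 0.283, 0.002], [0.283, -0.959, 0.001], [0.002, -0.0, -1.0]]
force: [-0.2, 0.4, 4.8]
grip_width: 0.209
gripper_force: 103.9
```

```bash
python3 -c "
from h import *
go(429,25,138,-73.5)
"
```

```text
t50.42 grasp [429.2  25.7 139.4] psi -73.6 q7 -84 | turn -0.1 then shift x -0.0004 y 0.0006 z 0.0014 | w 0.209 F [-0.2  0.4  4.8] M [-0.01  0.11 -0.03]
```

{"method": "jog_arm", "body": {
  "plan": [
    [0,0,0,0,0.6],
    [0,0,0,0,0.4],
    [0,0,0,0,0.4],
    [0,0,-0.03,0,0.4],
    [0,0,-0.04,0,0.4],
    [0,0,-0.03,0,0.4],
    [0,0,0,-8.6,0.4],
    [0,0,0,-8.6,0.4],
    [0,0,0,0,0.4]
  ]
}}

```text
time_s: 51.55
tcp_pos: [428.3, 25.5, 393.1]
tcp_rot: [[0.834, 0.552, -0.0], [0.552, -0.834, 0.0], [0.0, -0.0, -1.0]]
force: [-0.6, -0.5, -0.0]
grip_width: 0.604
gripper_force: 0.0
```

```bash
python3 -c "
from h import *
t=read_camera('top');s=read_camera('side')
for c in blobs('top',t,'blue',(240,215,460,350),8): print('blue',rect('top',c,105),rect('top',c,56)[0])
for c in blobs('side',s,'red',(225,130,380,240),8): print('red',rect('side',c,150.5))
for c in blobs('top',t,'orange',(290,215,460,350),8): print(rect('top',c,65))
go(428.5,-348.0,150,-56.5)
"
```

```text
blue ((429.8072204589844, -122.42243194580078), (37.1805305480957, 35.28205490112305), 1.8581739664077759) (428.7013244628906, -116.96985626220703)
blue ((572.5202026367188, -193.86239624023438), (41.23453140258789, 37.32670593261719), 15.316768646240234) (578.7063598632812, -192.06002807617188)
red ((430.11199951171875, 14.713363647460938), (77.81059265136719, 44.14112091064453), 17.4271240234375)
((428.4587707519531, -347.5105895996094), (22.76214599609375, 24.150182723999023), 27.424327850341797)
t51.65 grasp [428.2  25.5 238.4] psi -56.5 q7 -71 | turn -0.0 then shift x -0.2059 y 0.3116 z 0.0884 | w 0.598 F [-0.4 -0.   0.1] M [ 0.02  0.03 -0.02]
```

{"method": "jog_arm", "body": {
  "plan": [
    [-0.0257,0.039,0,0,0.3],
    [-0.0257,0.039,0,0,0.3],
    [-0.0257,0.039,0,0,0.3],
    [-0.0257,0.039,0,0,0.3],
    [-0.0257,0.039,0,0,0.3],
    [-0.0257,0.039,0,0,0.3],
    [-0.0257,0.039,0,0,0.3],
    [-0.0257,0.039,0,0,0.3],
    [0,0,0.05,0,0.3],
    [0,0,0.05,0,0.3]
  ]
}}

```text
time_s: 52.9
tcp_pos: [429.9, -349.1, 291.8]
tcp_rot: [[0.835, 0.551, -0.0], [0.551, -0.835, -0.001], [-0.001, 0.001, -1.0]]
force: [1.2, 1.1, -0.3]
grip_width: 0.696
gripper_force: 0.0
```

{"method": "jog_arm", "body": {
  "plan": [
    [0,0,0.03,0,0.3],
    [0,0,0,0,0.3],
    [0,0,0,0,0.3]
  ]
}}

```text
time_s: 53.28
tcp_pos: [430.3, -348.7, 264.4]
tcp_rot: [[0.833, 0.553, 0.001], [0.553, -0.833, -0.001], [0.0, 0.002, -1.0]]
force: [-0.0, -0.5, 0.8]
grip_width: 0.698
gripper_force: 0.0
```

```bash
python3 -c "
from h import *
go(428.5,-348.3,50,-56.5)
"
```

```text
t53.27 grasp [ 430.5 -348.9  109.7] psi -56.4 q7 -1 | turn 0.1 then shift x -0.0013 y -0.0016 z 0.0597 | w 0.698 F [-0.  -0.5  0.8] M [ 0.03  0.03 -0.02]
```

{"method": "jog_arm", "body": {
  "plan": [
    [-0.001,-0.0015,0.03,0,0.3],
    [0,0,0.03,0,0.3],
    [0,0,0,0,0.3],
    [0,0,0,0,0.3],
    [0,0,0,0,1],
    [0,0,0,0,1],
    [0,0,0,0,1],
    [0,0,0,0,1],
    [0,0,0,0,1]
  ],
  "grip_force": 60
}}

```text
time_s: 54.4
tcp_pos: [428.7, -347.8, 204.3]
tcp_rot: [[0.833, 0.554, 0.002], [0.554, -0.833, -0.0], [0.001, 0.001, -1.0]]
force: [-1.1, 1.0, 7.0]
grip_width: 0.249
gripper_force: 58.2
```

```bash
python3 -c "
from h import *
go(428.5,-348.3,180,-56.5)
"
```

```text
t54.40 grasp [ 428.9 -347.9   49.6] psi -56.4 q7 3 | turn 0.1 then shift x -0.0006 y 0.0001 z -0.1304 | w 0.249 F [-1.1  1.   7. ] M [0.2  0.12 0.01]
```

{"method": "jog_arm", "body": {
  "plan": [
    [0,0,-0.01,0,1],
    [0,0,-0.03,0,1],
    [0,0,-0.05,0,1],
    [0,0,-0.05,0,1],
    [0,0,0,0,1]
  ]
}}

```text
time_s: 55.02
tcp_pos: [428.8, -349.0, 347.1]
tcp_rot: [[0.833, 0.553, 0.007], [0.554, -0.833, -0.003], [0.004, 0.006, -1.0]]
force: [-0.7, -0.1, -1.3]
grip_width: 0.247
gripper_force: 58.7
```

```bash
python3 -c "
from h import *
go(572.8,-193.7,180,-56.5)
"
```

```text
t55.02 grasp [ 429.8 -349.4  192.4] psi -56.4 q7 -6 | turn 0.1 then shift x 0.2052 y -0.0509 z 0.0124 | w 0.247 F [-0.7 -0.1 -1.3] M [-0.01 -0.03 -0.02]
```

{"method": "jog_arm", "body": {
  "plan": [
    [0.041,-0.0101,0,0,1],
    [0.041,-0.0101,0,0,1],
    [0.041,-0.0101,0,0,1],
    [0.041,-0.0101,0,0,1],
    [0.041,-0.0101,0,0,1],
    [0,0,0.015,0,1],
    [0,0,0,0,1],
    [0,0,0,0,1]
  ]
}}

```text
time_s: 56.02
tcp_pos: [569.9, -193.3, 328.1]
tcp_rot: [[0.834, 0.552, -0.001], [0.552, -0.834, -0.0], [-0.001, -0.0, -1.0]]
force: [0.2, -0.4, -0.9]
grip_width: 0.245
gripper_force: 58.7
```

```bash
python3 -c "
from h import *
go(572.7,-193.8,144.6,-56.5)
s=read_camera('side')
cv2.imwrite('pics/m11.png',cv2.resize(s[150:270,290:390],None,fx=4.9,fy=4.9,interpolation=cv2.INTER_CUBIC)[:,:,::-1])
P=read_state();p=P['tcp_pos']+P['tcp_rot'][:,2]*154.7;print(proj('side',p-[0,0,46.6]),proj('side',p), proj('side',[572.6,-193.8,105]))
"
```

```text
t56.02 grasp [ 569.8 -193.4  173.4] psi -56.5 q7 -22 | turn -0.0 then shift x 0.0021 y 0.0020 z 0.0288 | w 0.245 F [ 0.2 -0.4 -0.9] M [-0.02 -0.01 -0.04]
[340.78308946 213.37226085] [341.28100735 194.1497379 ] [341.76895484 222.31692614]
```

View pics/m11.png

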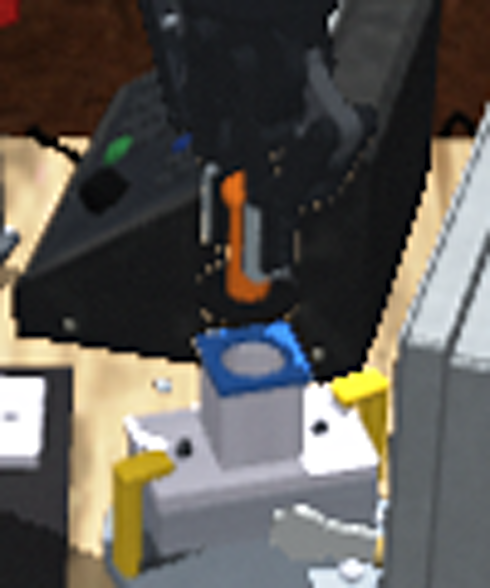

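{"method": "jog_arm", "body": {
  "plan": [
    [0.002,0.002,0.01,0,1],
    [0,0,0.008,0,1],
    [0,0,0,0,1],
    [0,0,0,0,1]
  ]
}}

```text
time_s: 56.58
tcp_pos: [573.7, -192.6, 310.2]
tcp_rot: [[0.833, 0.554, -0.0], [0.554, -0.833, -0.0], [-0.0, 0.0, -1.0]]
force: [0.5, -0.5, -0.4]
grip_width: 0.248
gripper_force: 58.7
```

```bash
python3 -c "
from h import *
go(572.8,-193.7,144.6,-56.5)
"
```

```text
t56.58 grasp [ 573.7 -192.6  155.5] psi -56.4 q7 -22 | turn 0.1 then shift x -0.0014 y 0.0004 z 0.0109 | w 0.248 F [ 0.5 -0.5 -0.4] M [ 0.03 -0.04  0.04]
```

{"method": "jog_arm", "body": {
  "plan": [
    [-0.001,0.0005,0.002,0,1],
    [0,0,0.003,0,1],
    [0,0,0.002,0,1],
    [0,0,0,0,1]
  ]
}}

```text
time_s: 57.08
tcp_pos: [573.1, -193.4, 303.0]
tcp_rot: [[0.833, 0.554, -0.0], [0.554, -0.833, 0.0], [-0.0, -0.0, -1.0]]
force: [-0.3, -0.0, -1.0]
grip_width: 0.246
gripper_force: 58.7
```

{"method": "jog_arm", "body": {
  "plan": [
    [0,0,0.002,0,1],
    [0,0,0.001,0,1],
    [0,0,0,0,1]
  ]
}}

```text
time_s: 57.45
tcp_pos: [573.2, -193.4, 300.1]
tcp_rot: [[0.833, 0.554, -0.0], [0.554, -0.833, 0.0], [-0.0, -0.0, -1.0]]
force: [-0.5, -0.5, -0.2]
grip_width: 0.247
gripper_force: 58.7
```

```bash
python3 -c "
from h import *
go(572.8,-193.7,144.6,-56.5)
"
```

```text
t57.45 grasp [ 573.2 -193.4  145.4] psi -56.4 q7 -21 | turn 0.1 then shift x -0.0005 y 0.0001 z 0.0008 | w 0.247 F [-0.5 -0.5 -0.2] M [ 0.01 -0.02  0.01]
```

In the bore; settle 1.5 mm more, release, rise.

{"method": "jog_arm", "body": {
  "plan": [
    [0,0,0.0012,0,1],
    [0,0,0,0,1],
    [0,0,0,0,0.6],
    [0,0,0,0,0.4],
    [0,0,0,0,0.4],
    [0,0,-0.03,0,0.4],
    [0,0,-0.05,0,0.4],
    [0,0,-0.05,0,0.4],
    [-0.05,0,0,0,0.4],
    [-0.05,0,0,0,0.4]
  ]
}}

```text
time_s: 58.7
tcp_pos: [489.2, -249.7, 429.5]
tcp_rot: [[0.832, 0.554, 0.001], [0.554, -0.832, -0.002], [-0.0, 0.002, -1.0]]
force: [-0.3, -1.3, 1.1]
grip_width: 0.599
gripper_force: 0.0
```

{"method": "jog_arm", "body": {
  "plan": [
    [-0.05,-0.03,0,0,0.4],
    [-0.03,-0.03,0,0,0.4],
    [0,-0.03,0,0,0.4],
    [0,0,0,0,0.4]
  ]
}}

```text
time_s: 59.2
tcp_pos: [382.8, -216.0, 431.3]
tcp_rot: [[0.833, 0.554, -0.0], [0.554, -0.833, 0.003], [0.001, -0.002, -1.0]]
force: [0.4, 0.1, -0.3]
grip_width: 0.604
gripper_force: 0.0
```

```bash
python3 -c "
from h import *
go(572.8,-193.7,144.6,-56.5)
s=read_camera('side');t=read_camera('top')
for c in blobs('top',t,'orange',(270,215,460,350),8): print('or top',rect('top',c,160))
for c in blobs('side',s,'orange',(300,150,380,290),8): print('or side',c[:,0].min(0),c[:,0].max(0),proj('side',[572.8,-193.7,160]))
for c in blobs('top',t,'blue',(240,215,460,350),8): print('blue',rect('top',c,105)[:2])
for c in blobs('top',t,'yellow',(270,200,345,290),8): print('y',rect('top',c,70)[0])
for c in blobs('side',s,'red',(225,130,300,240),8): print('red',rect('side',c,150.5))
cv2.imwrite('pics/m12.png',s[100:420,160:420,::-1].repeat(2,0).repeat(2,1)[:600])
"
```

```text
t59.20 grasp [ 382.8 -215.6  276.6] psi -56.4 q7 -43 | turn 0.1 then shift x 0.1705 y 0.0866 z 0.1320 | w 0.604 F [ 0.4  0.1 -0.3] M [-0.04 -0.    0.03]
or top ((572.5593872070312, -193.12826538085938), (23.337621688842773, 23.128318786621094), 27.845294952392578)
or side [337 198] [348 221] [342.48332781 200.04528279]
blue ((430.80413818359375, -122.39016723632812), (34.84577178955078, 35.61747741699219))
blue ((559.8604125976562, -212.25384521484375), (7.175529479980469, 13.506458282470703))
y (525.2728881835938, -222.3468780517578)
y (619.7020874023438, -166.34359741210938)
red ((430.2244567871094, 14.53152084350586), (76.92414855957031, 44.46340560913086), 15.443493843078613)
```

View pics/m12.png

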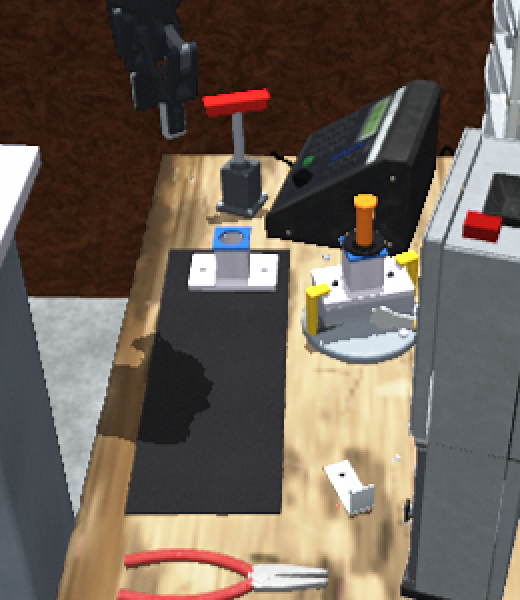

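Final view: the plug sits upright on the collar, the flange is flat on the deck under both hooks, the key is upright in its holder, and the other flange lies flat on the mat.

```bash
python3 -c "
from bench import *
print(hand_in())"
```

```text
the job is handed in; nothing more can be done
None
```

The changeover is complete and handed in at about 59 s: the fitting flange is seated with both hooks over it and the clamp turned clockwise to its stop, the T-key is upright in its holder, the bore plug closes the collar, and the other flange, judged from its measured hole spacing (about 34.5 against 30) and not tried on the pins, lies flat on the mat.

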